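# Set the stirrer to seven and start the mobile phase stirring

### The job

Get the 250 ml amber bottle with the blue cap stirring: set it down gently and upright in the middle of the magnetic stirrer's white plate, and turn the black speed sleeve on the stirrer's sloping front panel until it clicks in with the 7 at the red index line. Only when both are done, press the green start key firmly until it has given way, without forcing it, and let go. Do not drop or tip the bottle, and leave the other two bottles where they stand.

Things in the scene. Friction and masses are not known exactly. Their poses are not given: they have to be found in the camera images.
- stirrer: Magnetic stirrer, white case, fixed, 250 mm deep, 170 mm wide. Origin: centre of its underside; x level, from front panel to rear, y to the left for someone facing the panel, z up. The front panel rises from 42 mm high at x = -125 mm to 88 mm at x = -40 mm: its outward normal leans 28 degrees from vertical towards -x. The panel faces the robot's left, +- 25 degrees; place and yaw vary.
- plate (a point): Centre of the top face of the stirrer's round white ceramic plate, 140 mm in diameter, level, 98 mm above the bench. Axes as the stirrer's. A beaker, a measuring cylinder and a wash bottle (up to 215 mm tall) stand along the back of the bench, on the far side of the stirrer, 20 mm or more from it and 60 mm or more from the plate's edge.
- sleeve (a point): Point on the axis of the black fluted speed sleeve, half-way up its grip, 24.5 mm out from the panel. The grip is a cylinder 42 mm in diameter (44 over the flutes), from 6 to 43 mm out from the panel; below it a numbered skirt, 72 mm in diameter and 6 mm thick. z: along the axis, out of the panel (28 degrees from vertical). x: turns with the sleeve and points at its own 0.
- speed (a joint): Turn of the sleeve (rad): 0 with its 0 at the red index, growing clockwise seen from outside the panel, 0.5236 (30 degrees) a number, so 7 is 3.665; starts at about 2 to 5. Numbers 0 to 10 run anticlockwise round the skirt; a bold white bar up the sleeve marks its 0. A spring detent pulls it to the nearest number and resists with about 0.1 Nm between. Stops beyond 0 and 10.
- index (a point): Middle of the red index line, 9 mm long, fixed on the panel just up-slope of the sleeve's skirt, 41.5 mm from the sleeve's axis; the number next to it is the setting. Axes as the stirrer's.
- key (a point): Centre of the face of the green start key, a membrane key 34 mm wide (y) by 30 mm (x, up the slope), face 4 mm proud of the panel, 84 mm to the right of the sleeve's axis for someone facing the panel. z: out of the panel, 28 degrees from vertical. It goes in only 1.5 mm; it registers at 5 N held for a tenth of a second, is at its stop at about 6 N, overloaded at 40 N.
- bottle_mid (a point): Centre, half-way up, of the bottle to be stirred: amber, with a BLUE screw cap, loose, 143 mm tall, 0.3 to 0.55 kg. Body 70 mm in diameter up to 86 mm, shoulder narrowing to a 36 mm neck at 109 mm, cap 54 mm in diameter from 115 to 143 mm above its foot (the cap's middle is 57.5 mm above this point). z: up through the cap.
- amber2_mid (a point): Centre of another bottle, same size, amber with a WHITE cap: leave alone.
- clear_mid (a point): Centre of another bottle, same size, clear with an ORANGE cap: leave alone.
Not all that is in view belongs to the job. What is shaped like the part that bears bottle_mid but turquoise is not meant.

How it is judged:
By the outcome, as a careful person would: the job done as asked, in the order asked, and still so for the second after the job is handed in, with the robot touching nothing.
It also fails if it takes over 72 s, if anything falls off the work surface, if the arm or the gripper's body presses on something with over 40 N, if the wrist force passes 120 N, or if a joint passes its speed limit or range.

### The arm

A 6-joint arm with a two-finger parallel gripper is mounted at the origin on the work surface. World frame = base frame: x ahead of the robot, y to its left, z up, the work surface at z = 0. Lengths are in mm, angles in rad, forces in N, time in s.
With the tool pointing down it reaches from about 275 to 1000 mm from the base axis. Payload 8.4 kg.
Tool frame: the origin (TCP) lies between the finger pads; the fingertips stand r.nose_length ahead of it and the grasp point (between the pads) lies 8 mm behind it (r.nose_length is the distance from the TCP to the fingertips, in mm); y points along the fingers, x is the direction in which the jaws open and shut, and the axes are right-handed (so a half turn about y gives the same grasp; the last joint's range is limited). The gripper opens to 85 mm and grips with 20 to 120 N. Pads are 22 mm wide; open, the fingers measure 114 mm over their backs; the gripper's body (76 mm by 85 mm) begins 54 mm behind the grasp point. The pads swing forward as they close: fully open they stand 13 mm farther back than shut.
Start: joints at [1.103, 0.353, 1.633, -0, 1.155, -0.002], TCP at [280.71, 558.417, 242.281] pointing down, gripper open.
Joint ranges: [-2.63, 2.63], [-0.92, 2.1], [0.06, 2.66], [-1.3, 4.44], [0, 2.69], [-3.02, 3.02]. Speed limits (rad/s): [2.22, 2.22, 2.79, 3.14, 3.14, 3.14].

### API

Orientations are given as [roll, pitch, yaw] about the fixed x, y, z axes, in that order (R = Rz(yaw) Ry(pitch) Rx(roll)).
In Python, from rig import r, cams, order gives the robot as it stands. The module is installed in compiled form; this text tells all that it offers.
- The arm moves only by the shell command python3 -m crank 'ROWS' [FORCE]. ROWS is JSON, a list of rows, each a list of 7 numbers: the turn, a rotation vector about the tool's x, y, z in degrees, then the shift along the tool's x, y, z in cm, then the opening, from -1 (shut) to 1 (fully open). A call has exactly 10 rows; each row shifts and turns the pose as measured when the row begins, along the tool's axes as they then stand; what a row does not reach is not made up. A row lasts 1/12 s, in which the tool goes at most 41.7 mm and 7.16 degrees, less where a joint would pass 70% of its speed; a pose out of reach is approached as far as the arm can. A call with a gripper value outside its range is refused whole. The fingers move at their own pace and stop on an object; FORCE is the grip in N (left out, the last holds). Time passes only in rows, so rows that do not move let the fingers close, or fill a call up. It gives the time, the measured TCP pose, the force and the opening at its end, in the units of the state.
- r.sense(): the state, without advancing time (a new reading comes with each control period).
- cams.grab_frame(name): name is "side" or "top"; returns the picture (384x512x3 uint8, blue, green, red); there is no depth.
- cams.camera_info(name): a dict with "intrinsics" (3x3 intrinsics, pixels), "k1" (the pictures are not rectified: a ray, as slopes to the right and down, at radius r is drawn at 1 + k1 r^2 times it, then the intrinsics apply), "view" (4x4, takes a point from world to camera coordinates). Camera axes: x right, y up, looking along -z (the intrinsics and any distortion apply to the point x, -y, -z); pixel columns grow to the right and rows downward; lengths in mm; the calibration is good to about 2 mm. A picture is of the moment at which its call begins. camera_info takes no time and is no camera call.
- order.sign_off(): hands the job in, once; it reports no verdict.
The state is a dict: "clock": time; "qpos": joint angles; "qvel": joint speeds; "joint_efforts": joint torques, N m; "eef_pos": TCP position; "tcp_rot": TCP orientation; "contact_force": force on the tool from outside, world axes, zero at the start; "wrist_torque": the same for the moment, N m; "opening": opening from 0.0 (shut) to 1.0 (fully open).
Only numpy, scipy, OpenCV 4.12 (cv2) and the standard library are available. Lean on these libraries where they do the work, as an engineer would, in place of code of your own. Each camera call takes 0.05 s, during which the arm holds its last target.

## Working session

There is one attempt and no reset: what is moved stays moved. The work goes in short steps, Python scripts to look and compute and a shell command to move; the robot and the scene stay as the last step left them, time stands still between calls to the robot, and variables do not carry over. Pictures are saved under pics/ and viewed, and the job is handed in when it is done.

```bash
mkdir -p pics; ls; python3 - <<'E'
from rig import r,cams,order
import cv2,numpy as np
print(r.sense()); print(r.nose_length)
for n in("side","top"):
    im=cams.grab_frame(n); cv2.imwrite(f"pics/{n}0.png",im); i=cams.camera_info(n); print(n,i)
E
```

```text
pics
{'clock': 0.0, 'qpos': array([ 1.10259419e+00,  3.53691122e-01,  1.63415388e+00,  4.60005046e-06,
        1.15518537e+00, -2.42471315e-03]), 'qvel': array([ 3.36950972e-05, -1.52184153e-03, -1.57729242e-03,  8.17285288e-04,
        2.13234934e-03,  1.43028245e-03]), 'joint_efforts': array([ 1.32219186e-03, -6.05268645e+01, -3.42062330e+01,  9.08953348e-05,
        9.41460778e-03,  1.14282523e-05]), 'eef_pos': array([280.49897688, 557.99482181, 241.52638009]), 'tcp_rot': array([-1.57078863e+00,  1.43770254e-03,  1.10501705e+00]), 'contact_force': array([-0.78230598,  0.00563792,  0.45414909]), 'wrist_torque': array([0.00870889, 0.03315134, 0.01078919]), 'opening': 1.0030638280628104}
11.0
side {'intrinsics': array([[481.03327668,   0.        , 253.3304884 ],
       [  0.        , 481.03327668, 193.11724411],
       [  0.        ,   0.        ,   1.        ]]), 'k1': 0.028854844018564096, 'view': array([[ 7.30029677e-01, -6.83063533e-01, -2.19290041e-02,
        -3.35147150e+02],
       [ 3.90597775e-01,  3.90694605e-01,  8.33541303e-01,
        -3.55875658e+02],
       [-5.60794124e-01, -6.17075308e-01,  5.52021752e-01,
        -7.70234216e+02],
       [ 0.00000000e+00,  0.00000000e+00,  0.00000000e+00,
         1.00000000e+00]])}
top {'intrinsics': array([[403.63527433,   0.        , 254.49493407],
       [  0.        , 403.63527433, 189.96341915],
       [  0.        ,   0.        ,   1.        ]]), 'k1': -0.12245720294191036, 'view': array([[ 2.56859227e-02, -9.99391946e-01,  2.35790363e-02,
         8.94960678e+01],
       [ 9.98129609e-01,  2.69481263e-02,  5.48733366e-02,
        -5.48513579e+02],
       [-5.54753815e-02,  2.21254620e-02,  9.98214880e-01,
        -1.10913959e+03],
       [ 0.00000000e+00,  0.00000000e+00,  0.00000000e+00,
         1.00000000e+00]])}
```

View pics/side0.png

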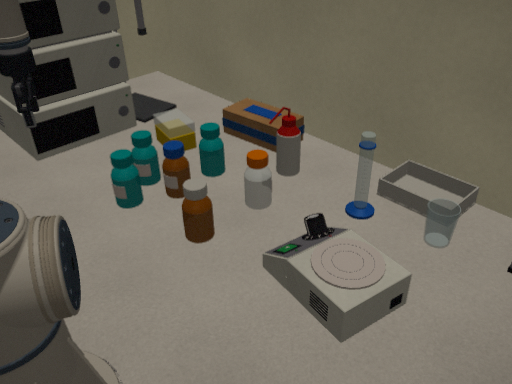

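View pics/top0.png

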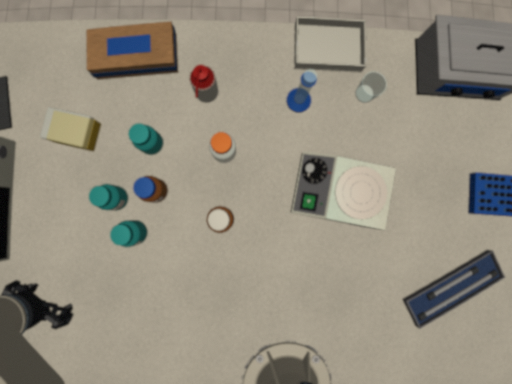

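The side view shows the blue-capped bottle at (175,170), teal decoys around it, and the stirrer at (340,270). In the top view the bottle cap is at (146,188) and the stirrer is centred at about (345,191). I'll zoom in on both.

```bash
cat > h.py <<'E'
import cv2,numpy as np
from rig import r,cams,order
I={n:cams.camera_info(n) for n in("side","top")}
def proj(n,P):
    i=I[n];P=np.atleast_2d(np.asarray(P,float));c=P@i['view'][:3,:3].T+i['view'][:3,3]
    s=np.c_[c[:,0]/-c[:,2],-c[:,1]/-c[:,2]];s=s*(1+i['k1']*(s**2).sum(1,keepdims=True))
    K=i['intrinsics'];return s*[K[0,0],K[1,1]]+[K[0,2],K[1,2]]
def onz(n,uv,z):
    from scipy.optimize import fsolve
    return fsolve(lambda p:proj(n,[[p[0],p[1],z]])[0]-uv,[500,0])
def crop(src,dst,x0,y0,w,h,k):
    im=cv2.imread(src) if isinstance(src,str) else src
    cv2.imwrite(dst,cv2.resize(im[y0:y0+h,x0:x0+w],None,fx=k,fy=k,interpolation=cv2.INTER_CUBIC))
E
python3 - <<'E'
from h import *
crop("pics/top0.png","pics/t1.png",280,140,130,100,6)
crop("pics/side0.png","pics/s1.png",255,200,160,130,5)
crop("pics/side0.png","pics/s2.png",100,110,180,140,4)
crop("pics/top0.png","pics/t2.png",80,110,170,140,4)
E
```

```text
(no output)
```

View pics/t1.png

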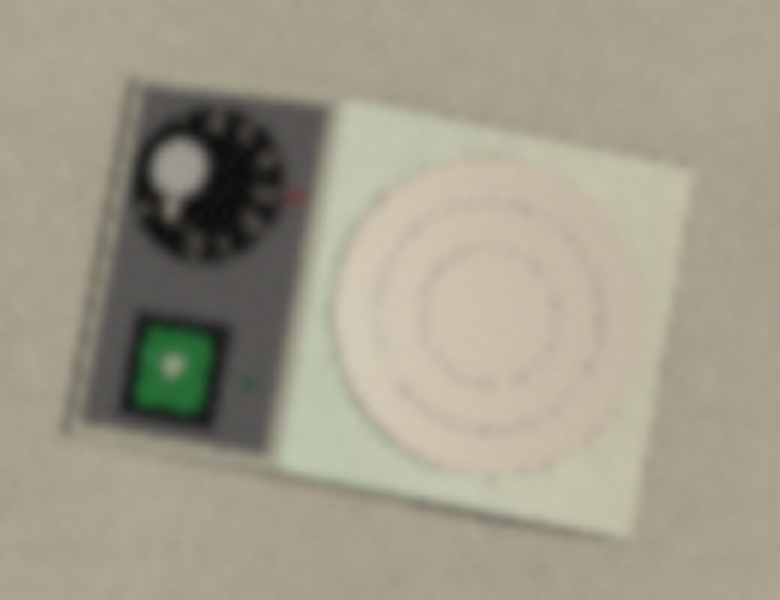

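View pics/s1.png

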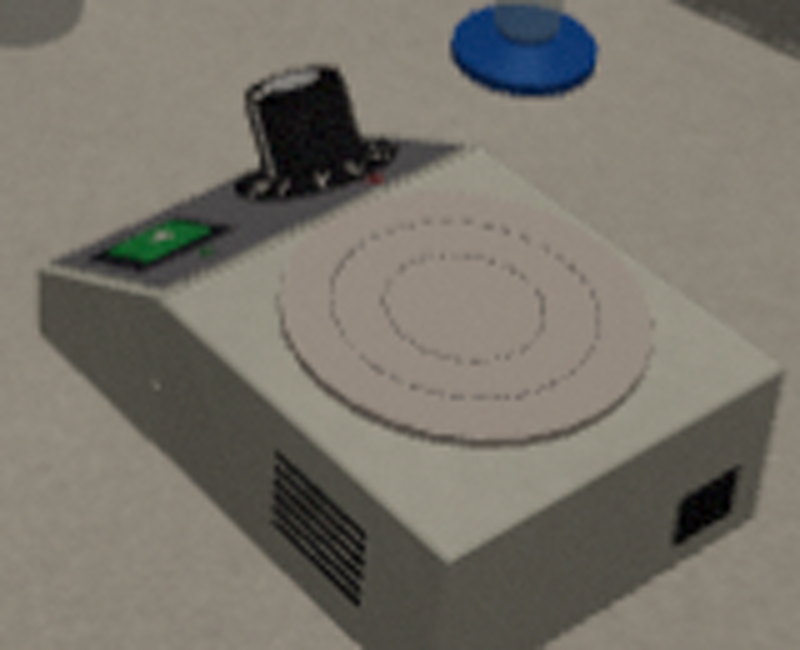

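View pics/s2.png

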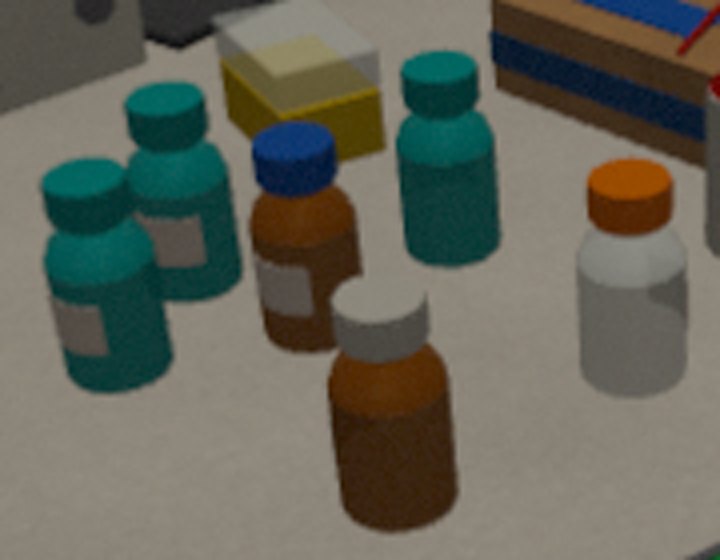

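View pics/t2.png

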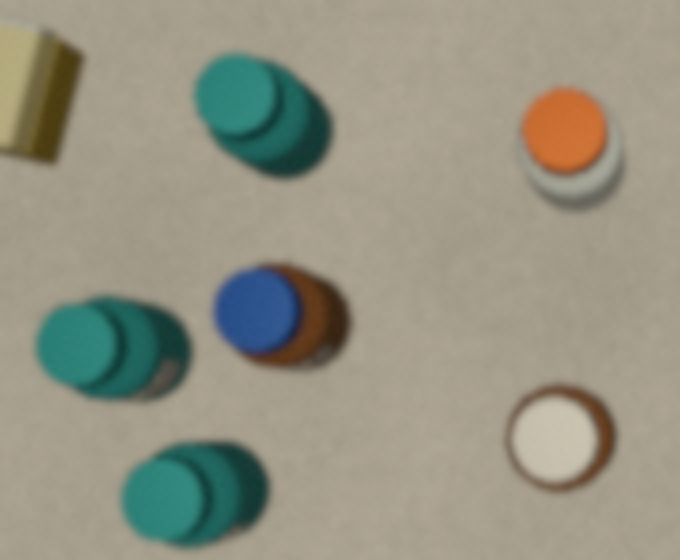

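```bash
cat > fit.py <<'E'
from h import *
from scipy.optimize import least_squares
T=lambda X,Y:((X+.5)/6-.5+280,(Y+.5)/6-.5+140)
S=lambda X,Y:((X+.5)/5-.5+255,(Y+.5)/5-.5+200)
a=np.radians(28);U=np.array([np.sin(np.pi/2-a),0,np.sin(a)]);N=np.array([-np.sin(a),0,np.cos(a)])
pan=lambda s,y,h:np.array([-125,0,42])+s*U+np.array([0,y,0])+h*N
obs=[('top',T(691,172),[125,85,88]),('top',T(631,538),[125,-85,88]),('top',T(340,98),[-40,85,88]),('top',T(274,468),[-40,-85,88]),
('top',T(132,80),[-125,85,42]),('top',T(67,432),[-125,-85,42]),
('side',S(450,562),[125,-85,88]),('side',S(783,372),[125,85,88]),('side',S(475,148),[-40,85,88]),('side',S(160,297),[-40,-85,88]),('side',S(40,270),[-125,-85,42]),
('top',T(490,315),'plate'),('side',S(466,318),'plate'),('top',T(175,367),'key'),('side',S(160,240),'key'),('top',T(295,197),'idx'),('side',S(376,178),'idx'),('top',T(180,165),'stop'),('side',S(297,78),'stop')]
def loc(k,p):
    px,s,y=p[3:6]
    return {'plate':[px,0,98],'key':pan(s,y-84,4),'idx':pan(s+41.5,y,0.3),'stop':pan(s,y,43)}[k] if isinstance(k,str) else np.array(k,float)
def W(l,p):
    c,s_=np.cos(p[2]),np.sin(p[2]);l=np.asarray(l,float)
    return np.array([p[0]+c*l[0]-s_*l[1],p[1]+s_*l[0]+c*l[1],l[2]])
def res(p,full=False):
    q=p.copy();out=[]
    for n,uv,k in obs: out.append(proj(n,[W(loc(k,p),p)])[0]-uv)
    return np.array(out) if full else np.array(out).ravel()
if __name__=='__main__':
    sol=least_squares(res,[550,-150,-1.7,45,48,30],loss='soft_l1');p=sol.x
    print(p.round(3),np.degrees(p[2]));print(res(p,True).round(1).tolist())
    for k in('plate','key','idx','stop'):print(k,W(loc(k,p),p).round(1))
    print('sleeve',W(pan(p[4],p[5],24.5),p).round(1))
    np.save('p.npy',p)
    # bottles
    for nm,t,s in[('blue',(258,310),None),('tealL',(80,346),0),('tealF',(164,502),0),('tealB',(238,95),0),('white',(555,440),0),('orange',(565,130),0)]:
        uv=((t[0]+.5)/4-.5+80,(t[1]+.5)/4-.5+110);print(nm,onz('top',uv,143).round(1))
    # blue side: cap top center (294,137)->
    uv=((294.5)/4-.5+100,(139.5)/4-.5+110);print('blue side',onz('side',uv,143).round(1))
    uv=((382.5)/4-.5+100,(297.5)/4-.5+110);print('white side',onz('side',uv,143).round(1))
E
python3 fit.py
```

```text
[ 550.089 -132.904   -1.735   42.926   45.099   37.857] -99.41805841042726
[[1.0, -1.3], [0.4, 0.5], [-0.2, -1.1], [-0.6, 0.7], [0.6, -1.7], [0.1, 0.6], [-1.0, 0.3], [0.8, -1.1], [0.5, -0.8], [-1.2, 0.3], [-1.6, 0.3], [0.8, 0.1], [-0.0, -1.2], [-0.2, -0.2], [-0.0, -0.1], [0.6, -0.6], [0.4, 1.1], [-0.0, -0.1], [-0.9, 0.8]]
plate [ 543.1 -175.3   98. ]
key [518.8 -39.5  66.7]
idx [595.4 -91.1  82.9]
stop [604.7 -35.2 101.1]
sleeve [603.3 -43.7  84.8]
blue [538.5 379.6]
tealL [513.1 491.1]
tealF [418.4 434. ]
tealB [672.5 398.4]
white [463.6 193.4]
orange [655.3 193.2]
blue side [541.4 383.6]
white side [466.  192.5]
```

```bash
cat > d.py <<'E'
from h import *
from scipy.spatial.transform import Rotation as R
def delta(pos,rot=None):
    s=r.sense();A=R.from_euler('xyz',s['tcp_rot'])
    print('t',round(s['clock'],2),'pos',s['eef_pos'].round(1),'rot',s['tcp_rot'].round(4),'F',s['contact_force'].round(1),'op',round(s['opening'],3),'q',s['qpos'].round(2))
    print('shift cm tool',(A.inv().apply(np.array(pos)-s['eef_pos'])/10).round(2))
    if rot is not None:
        B=rot if isinstance(rot,R) else R.from_euler('xyz',rot)
        print('turn deg tool',np.degrees((A.inv()*B).as_rotvec()).round(2))
E
python3 -m crank '[[0,0,0,-0.4,0,-3.1,1],[0,0,0,-0.4,0,-3.1,1],[0,0,0,-0.4,0,-3.1,1],[0,0,0,-0.4,0,-3.1,1],[0,0,0,-0.4,0,-3.1,1],[0,0,0,-0.4,0,-3.1,1],[0,0,0,-0.4,0,-3.1,1],[0,0,0,-0.4,0,-3.1,1],[0,0,0,-0.4,0,-3.1,1],[0,0,0,-0.4,0,-3.1,1]]' 60
python3 -c "
from d import *
delta([540,381,200],[-np.pi/2,0,1.105])"
```

```text
clock: 0.93
eef_pos: [543.7, 378.3, 237.0]
tcp_rot: [-1.566, 0.007, 1.114]
contact_force: [0.7, 0.4, -0.8]
opening: 1.002
t 0.93 pos [543.7 378.3 237. ] rot [-1.5665  0.0073  1.1144] F [ 0.7  0.4 -0.8] op 1.002 q [ 0.61  0.42  1.55  0.    1.18 -0.51]
shift cm tool [0.1  3.7  0.43]
turn deg tool [-0.25  0.54 -0.42]
```

```bash
python3 -m crank '[[-0.2,0.5,-0.4,0.1,1.2,0.4,1],[0,0,0,0,1.8,0,1],[0,0,0,0,1.8,0,1],[0,0,0,0,1.8,0,1],[0,0,0,0,1.8,0,1],[0,0,0,0,1.5,0,1],[0,0,0,0,1.2,0,1],[0,0,0,0,0.7,0,1],[0,0,0,0,0,0,1],[0,0,0,0,0,0,1]]'
python3 -c "
from d import *
delta([540,381,119],[-np.pi/2,0,1.105])
im=cams.grab_frame('side');crop(im,'pics/s3.png',80,60,200,150,4)"
```

```text
clock: 1.77
eef_pos: [547.1, 373.8, 111.3]
tcp_rot: [-1.571, 0.003, 1.096]
contact_force: [0.5, -1.1, 0.5]
opening: 1.0
t 1.77 pos [547.1 373.8 111.3] rot [-1.5712  0.0027  1.0962] F [ 0.5 -1.1  0.5] op 1.0 q [ 0.6   0.55  1.65 -0.    0.95 -0.5 ]
shift cm tool [ 0.31 -0.77  0.96]
turn deg tool [ 0.02 -0.5  -0.15]
```

View pics/s3.png

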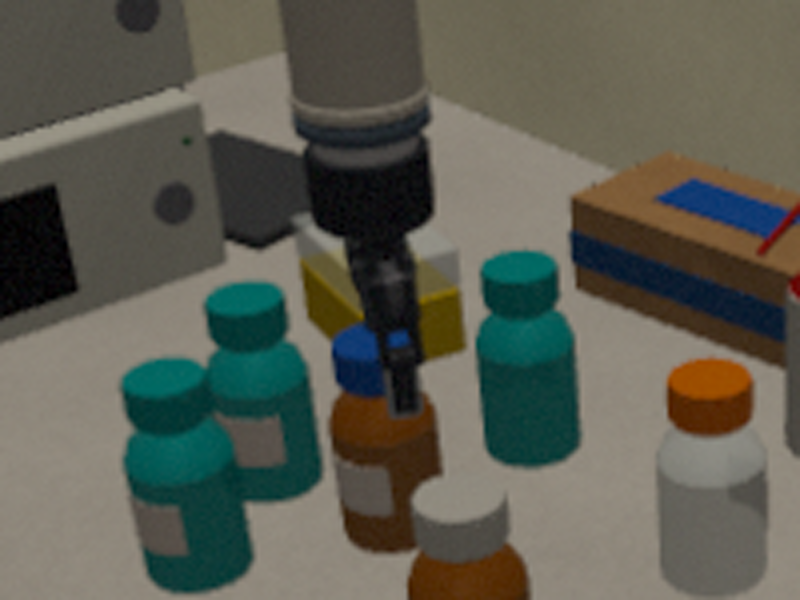

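The fingers straddle the blue cap (crop (370,355)), with the near fingertip at (403,412). They sit about 1 cm too far along tool z, so I'll correct that and check.

```bash
python3 -m crank '[[0,-0.5,0,0.1,-0.3,0.3,1],[0,0,0,0.1,-0.3,0.3,1],[0,0,0,0.1,-0.2,0.3,1],[0,0,0,0,0,0,1],[0,0,0,0,0,0,1],[0,0,0,0,0,0,1],[0,0,0,0,0,0,1],[0,0,0,0,0,0,1],[0,0,0,0,0,0,1],[0,0,0,0,0,0,1]]'
python3 -c "
from d import *
delta([540,381,119],[-np.pi/2,0,1.105])
im=cams.grab_frame('side');crop(im,'pics/s4.png',130,100,100,100,6)
im=cams.grab_frame('top');crop(im,'pics/t4.png',90,130,110,100,6)"
```

```text
clock: 2.65
eef_pos: [541.6, 383.3, 125.3]
tcp_rot: [-1.575, -0.004, 1.107]
contact_force: [-0.3, -0.7, -0.3]
opening: 1.003
t 2.65 pos [541.6 383.3 125.3] rot [-1.5747 -0.0041  1.1066] F [-0.3 -0.7 -0.3] op 1.003 q [ 0.61  0.53  1.64 -0.    0.97 -0.49]
shift cm tool [-0.28  0.63  0.05]
turn deg tool [0.22 0.09 0.23]
```

View pics/s4.png

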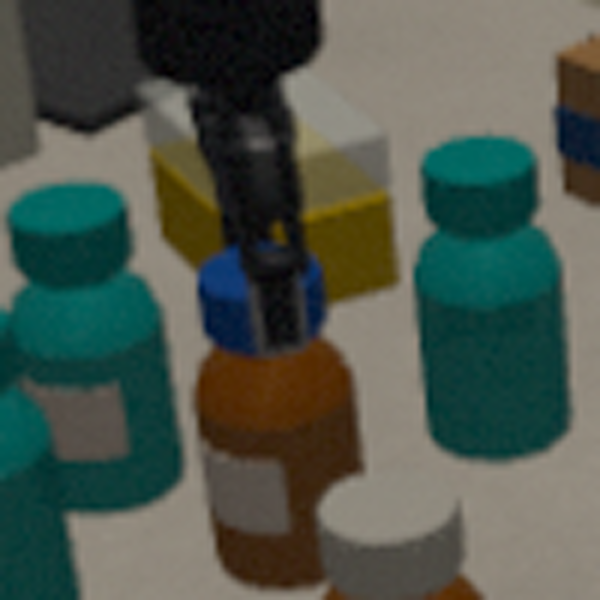

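View pics/t4.png

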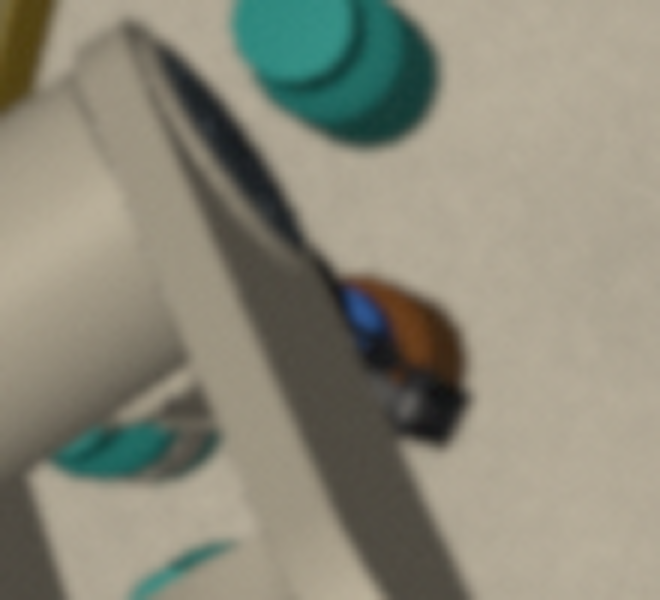

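The near finger is centred on the cap in the side view (crop (280,300)), at cap height. I'll lower about 5 mm and grip.

```bash
python3 -m crank '[[0,0,0,-0.1,0.2,0,1],[0,0,0,-0.1,0.2,0,1],[0,0,0,0,0,0,1],[0,0,0,0,0,0,1],[0,0,0,0,0,0,0.3],[0,0,0,0,0,0,-0.2],[0,0,0,0,0,0,-0.2],[0,0,0,0,0,0,-0.2],[0,0,0,0,0,0,-0.2],[0,0,0,0,0,0,-0.2]]' 50
python3 -c "
from d import *
delta([540,381,119],[-np.pi/2,0,1.105])
im=cams.grab_frame('side');crop(im,'pics/s5.png',130,100,100,100,6)"
```

```text
clock: 3.58
eef_pos: [540.6, 381.1, 120.6]
tcp_rot: [-1.574, -0.004, 1.106]
contact_force: [-0.0, -0.0, 0.6]
opening: 0.6
t 3.58 pos [540.6 381.1 120.6] rot [-1.5744 -0.0035  1.1063] F [-0.  -0.   0.6] op 0.6 q [ 0.61  0.53  1.65 -0.    0.96 -0.49]
shift cm tool [-0.04  0.16  0.05]
turn deg tool [0.21 0.07 0.2 ]
```

View pics/s5.png

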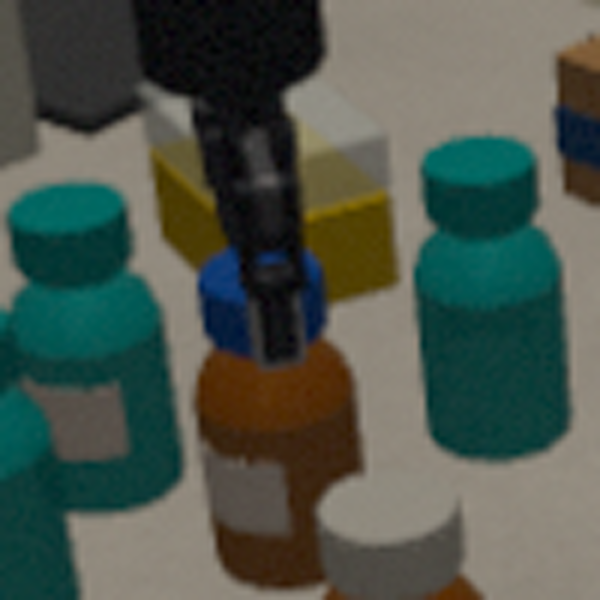

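The pads are on the cap (crop (275,320)). I'll tighten and lift slowly.

```bash
python3 -m crank '[[0,0,0,0,0,0,-0.6],[0,0,0,0,0,0,-0.6],[0,0,0,0,0,0,-0.6],[0,0,0,0,0,0,-0.6],[0,0,0,0,-0.3,0,-0.6],[0,0,0,0,-0.5,0,-0.6],[0,0,0,0,-0.5,0,-0.6],[0,0,0,0,-0.5,0,-0.6],[0,0,0,0,0,0,-0.6],[0,0,0,0,0,0,-0.6]]' 70
python3 -c "
from d import *
delta([540,381,262],[-np.pi/2,0,1.105])
im=cams.grab_frame('side');crop(im,'pics/s6.png',130,100,100,100,6)"
```

```text
clock: 4.47
eef_pos: [539.2, 380.1, 138.6]
tcp_rot: [-1.573, -0.0, 1.106]
contact_force: [-0.0, 0.6, -4.4]
opening: 0.598
t 4.47 pos [539.2 380.1 138.6] rot [-1.5725 -0.      1.1063] F [-0.   0.6 -4.4] op 0.598 q [ 0.61  0.51  1.64 -0.    0.99 -0.49]
shift cm tool [  0.12 -12.34  -0.06]
turn deg tool [0.1  0.07 0.  ]
```

View pics/s6.png

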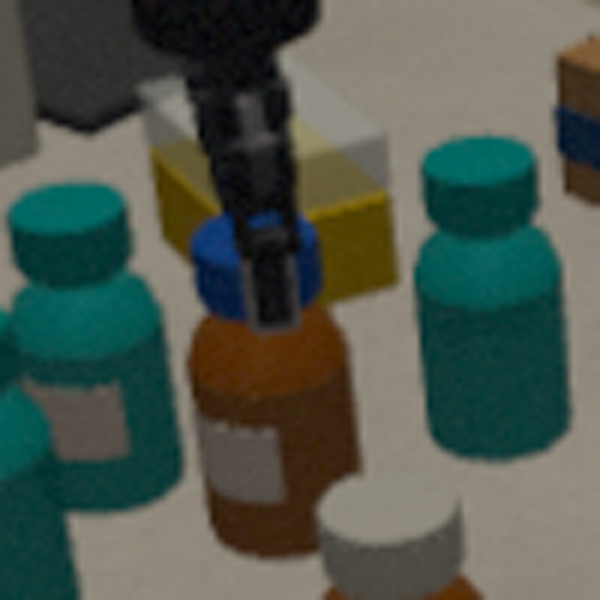

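Held: 4.4 N of weight, and the bottle hangs upright. Next I lift it and carry it across.

```bash
python3 -m crank '[[0,0,0,0,-0.8,0,-0.6],[0,0,0,0,-1.5,0,-0.6],[0,0,0,0,-1.8,0,-0.6],[0,0,0,0,-1.8,0,-0.6],[0,0,0,0,-1.8,0,-0.6],[0,0,0,0,-1.8,0,-0.6],[0,0,0,0,-1.8,0,-0.6],[0,0,0,0,-1.8,0,-0.6],[0,0,0,0,-1.2,0,-0.6],[0,0,0,0,-0.6,0,-0.6]]'
python3 -m crank '[[0,0,0,-0.5,0,-0.25,-0.6],[0,0,0,-1,0,-0.5,-0.6],[0,0,0,-1.5,0,-0.75,-0.6],[0,0,0,-1.9,0,-0.95,-0.6],[0,0,0,-1.9,0,-0.95,-0.6],[0,0,0,-1.9,0,-0.95,-0.6],[0,0,0,-1.9,0,-0.95,-0.6],[0,0,0,-1.9,0,-0.95,-0.6],[0,0,0,-1.9,0,-0.95,-0.6],[0,0,0,-1.9,0,-0.95,-0.6]]'
python3 -c "
from d import *
delta([543,-175,280],[-np.pi/2,0,1.105])"
```

```text
clock: 5.35
eef_pos: [536.9, 378.8, 294.8]
tcp_rot: [-1.569, 0.006, 1.106]
contact_force: [0.1, -0.0, -3.8]
opening: 0.597
clock: 6.18
eef_pos: [530.4, 179.5, 286.9]
tcp_rot: [-1.562, 0.017, 1.109]
contact_force: [-0.1, -0.3, -4.0]
opening: 0.598
t 6.18 pos [530.4 179.5 286.9] rot [-1.5617  0.0173  1.1093] F [-0.1 -0.3 -4. ] op 0.598 q [ 0.33  0.22  1.71 -0.01  1.23 -0.78]
shift cm tool [-31.16   1.08 -16.92]
turn deg tool [-0.52  0.24 -0.99]
```

```bash
python3 -m crank '[[-0.1,0,-0.2,-1.9,0,-1,-0.6],[-0.1,0,-0.2,-1.9,0,-1,-0.6],[-0.1,0,-0.2,-1.9,0,-1,-0.6],[-0.1,0,-0.2,-1.9,0,-1,-0.6],[-0.1,0,-0.1,-1.9,0,-1,-0.6],[0,0,-0.1,-1.9,0,-1,-0.6],[0,0,0,-1.9,0,-1,-0.6],[0,0,0,-1.9,0,-1,-0.6],[0,0,0,-1.9,0,-1,-0.6],[0,0,0,-1.9,0,-1,-0.6]]'
python3 -c "
from d import *
delta([543,-175,280],[-np.pi/2,0,1.105])"
```

```text
clock: 7.02
eef_pos: [518.2, -60.5, 276.2]
tcp_rot: [-1.554, 0.014, 1.104]
contact_force: [0.5, -0.2, -3.3]
opening: 0.597
t 7.02 pos [518.2 -60.5 276.2] rot [-1.5543  0.0143  1.1036] F [ 0.5 -0.2 -3.3] op 0.597 q [-0.11  0.17  1.8  -0.01  1.19 -1.21]
shift cm tool [-9.11 -0.37 -7.36]
turn deg tool [-0.95 -0.08 -0.82]
```

```bash
python3 -m crank '[[-0.2,0,-0.2,-1.6,0,-1.3,-0.6],[-0.2,0,-0.2,-1.4,0,-1.2,-0.6],[-0.2,0,-0.2,-1.2,0,-1,-0.6],[-0.2,0,-0.2,-1,0,-0.8,-0.6],[0,0,0,-0.8,0,-0.7,-0.6],[0,0,0,-0.5,0,-0.5,-0.6],[0,0,0,-0.3,0,-0.4,-0.6],[0,0,0,0,0,0,-0.6],[0,0,0,0,0,0,-0.6],[0,0,0,0,0,0,-0.6]]'
python3 -c "
from d import *
delta([543,-175,280],[-np.pi/2,0,1.105])
im=cams.grab_frame('side');crop(im,'pics/s7.png',230,120,190,200,3)
im=cams.grab_frame('top');crop(im,'pics/t7.png',270,120,150,130,5)"
```

```text
clock: 7.85
eef_pos: [527.3, -162.5, 267.6]
tcp_rot: [-1.554, 0.007, 1.095]
contact_force: [-0.6, 0.3, -3.8]
opening: 0.595
t 7.85 pos [ 527.3 -162.5  267.6] rot [-1.5538  0.0068  1.0946] F [-0.6  0.3 -3.8] op 0.595 q [-0.3   0.22  1.75 -0.    1.18 -1.39]
shift cm tool [-0.4  -1.27 -1.95]
turn deg tool [-0.98 -0.6  -0.39]
```

View pics/s7.png

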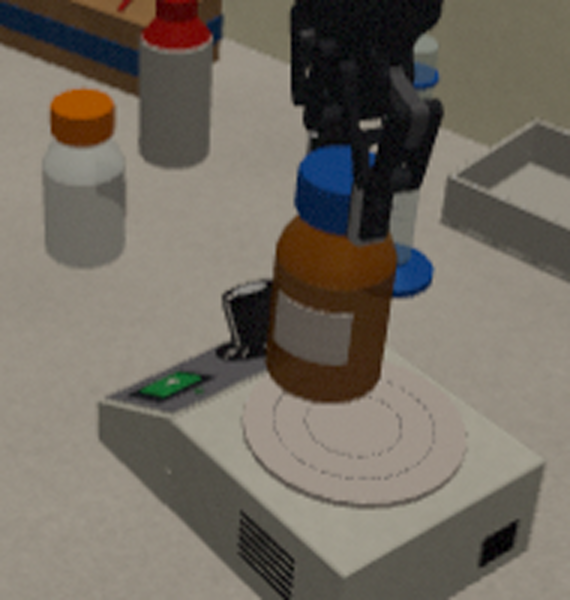

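View pics/t7.png

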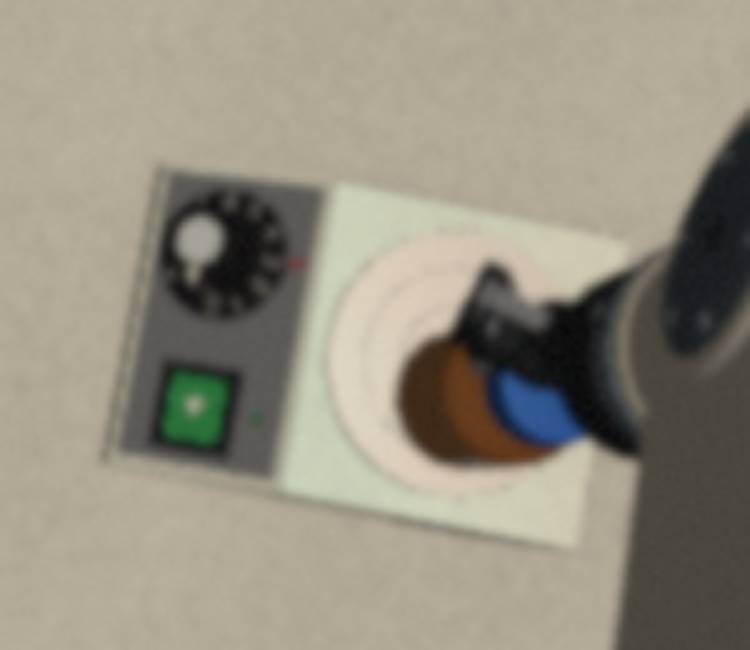

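The bottle hangs upright over the plate, about 2 cm short along tool z. I'll correct that and lower to just above the plate.

```bash
python3 -m crank '[[-0.3,-0.2,-0.1,-0.1,0,-0.4,-0.6],[-0.3,-0.2,-0.1,-0.1,0,-0.6,-0.6],[-0.2,-0.2,-0.1,-0.1,0.3,-0.5,-0.6],[-0.1,0,0,-0.1,0.6,-0.3,-0.6],[0,0,0,0,0.7,-0.1,-0.6],[0,0,0,0,0.7,0,-0.6],[0,0,0,0,0.5,0,-0.6],[0,0,0,0,0.3,0,-0.6],[0,0,0,0,0,0,-0.6],[0,0,0,0,0,0,-0.6]]'
python3 -c "
from d import *
delta([543,-175,218.6],[-np.pi/2,0,1.105])
im=cams.grab_frame('side');crop(im,'pics/s8.png',250,150,150,160,4)"
```

```text
clock: 8.78
eef_pos: [544.0, -173.9, 232.1]
tcp_rot: [-1.57, 0.001, 1.109]
contact_force: [0.1, 0.3, -3.6]
opening: 0.598
t 8.78 pos [ 544.  -173.9  232.1] rot [-1.5696e+00  9.0000e-04  1.1093e+00] F [ 0.1  0.3 -3.6] op 0.598 q [-0.31  0.28  1.76 -0.    1.1  -1.42]
shift cm tool [-0.14  1.35  0.04]
turn deg tool [-0.07  0.24 -0.05]
```

View pics/s8.png

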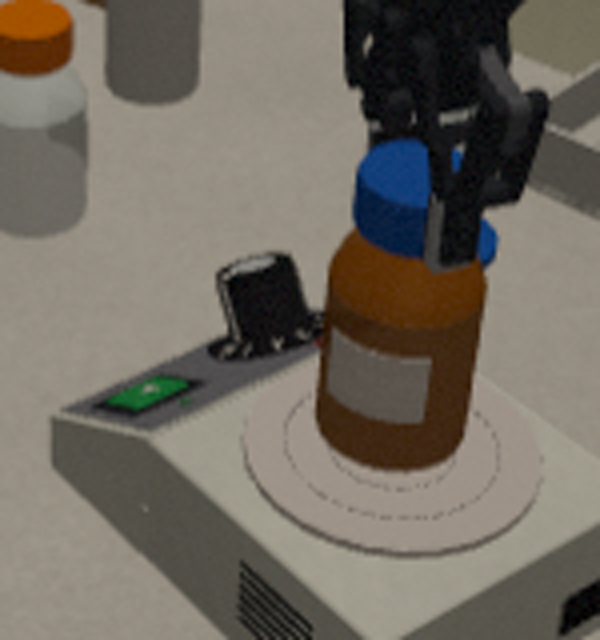

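The bottle is centred over the rings with its foot about 13 mm up. I'll lower it gently.

```bash
python3 -m crank '[[0,0,0,-0.1,0.2,0,-0.6],[0,0,0,0,0.2,0,-0.6],[0,0,0,0,0.2,0,-0.6],[0,0,0,0,0.2,0,-0.6],[0,0,0,0,0.1,0,-0.6],[0,0,0,0,0.1,0,-0.6],[0,0,0,0,0.05,0,-0.6],[0,0,0,0,0,0,-0.6],[0,0,0,0,0,0,-0.6],[0,0,0,0,0,0,-0.6]]'
python3 -c "
from d import *
delta([543,-175,218.6],[-np.pi/2,0,1.105])"
```

```text
clock: 9.67
eef_pos: [544.0, -175.0, 221.8]
tcp_rot: [-1.572, 0.001, 1.109]
contact_force: [-0.0, -0.7, -3.8]
opening: 0.6
t 9.67 pos [ 544.  -175.   221.8] rot [-1.5718e+00  6.0000e-04  1.1093e+00] F [-0.  -0.7 -3.8] op 0.6 q [-0.31  0.29  1.77 -0.    1.08 -1.42]
shift cm tool [-0.04  0.32  0.09]
turn deg tool [ 0.06  0.25 -0.03]
```

```bash
python3 -m crank '[[0,0,0,0,0.06,0,-0.6],[0,0,0,0,0.06,0,-0.6],[0,0,0,0,0.06,0,-0.6],[0,0,0,0,0.06,0,-0.6],[0,0,0,0,0.04,0,-0.6],[0,0,0,0,0,0,-0.6],[0,0,0,0,0,0,-0.6],[0,0,0,0,0,0,-0.6],[0,0,0,0,0,0,-0.6],[0,0,0,0,0,0,-0.6]]'
python3 -c "
from d import *
delta([543,-175,218.6],[-np.pi/2,0,1.105])
im=cams.grab_frame('side');crop(im,'pics/s9.png',300,220,90,80,8)"
```

```text
clock: 10.5
eef_pos: [544.1, -175.1, 218.9]
tcp_rot: [-1.572, 0.001, 1.109]
contact_force: [-0.1, 0.6, -4.8]
opening: 0.601
t 10.5 pos [ 544.1 -175.1  218.9] rot [-1.5722e+00  5.0000e-04  1.1094e+00] F [-0.1  0.6 -4.8] op 0.601 q [-0.31  0.29  1.77 -0.    1.07 -1.42]
shift cm tool [-0.04  0.03  0.1 ]
turn deg tool [ 0.08  0.25 -0.03]
```

View pics/s9.png

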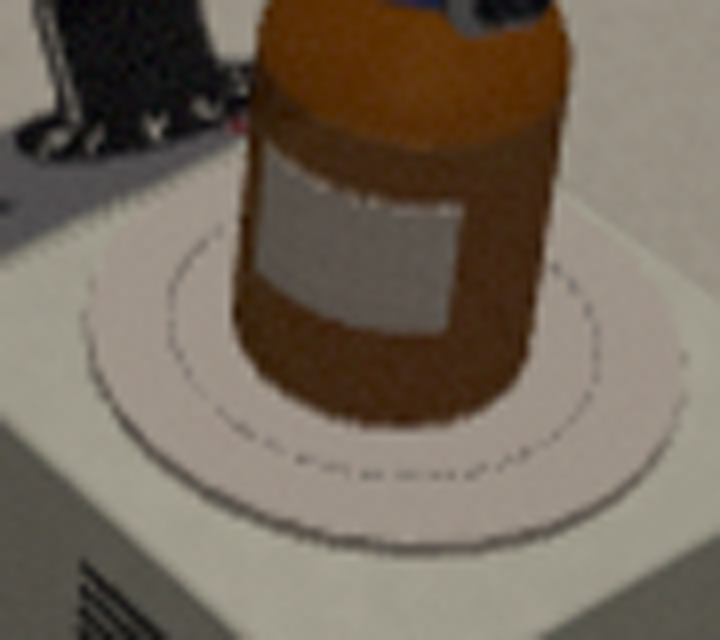

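It's nicely centred but not yet in contact. I'll keep lowering in half-millimetre steps.

```bash
python3 -m crank '[[0,0,0,0,0.04,0,-0.6],[0,0,0,0,0.04,0,-0.6],[0,0,0,0,0.04,0,-0.6],[0,0,0,0,0.03,0,-0.6],[0,0,0,0,0,0,-0.6],[0,0,0,0,0,0,-0.6],[0,0,0,0,0,0,-0.6],[0,0,0,0,0,0,-0.6],[0,0,0,0,0,0,-0.6],[0,0,0,0,0,0,-0.6]]'
```

```text
clock: 11.38
eef_pos: [544.6, -175.2, 218.6]
tcp_rot: [-1.574, 0.0, 1.109]
contact_force: [-1.4, -0.1, -1.3]
opening: 0.596
```

Contact: the plate is carrying most of the weight. Opening.

```bash
python3 -m crank '[[0,0,0,0,0,0,0.3],[0,0,0,0,0,0,0.3],[0,0,0,0,0,0,0.6],[0,0,0,0,0,0,1],[0,0,0,0,0,0,1],[0,0,0,0,0,0,1],[0,0,0,0,0,0,1],[0,0,0,0,0,0,1],[0,0,0,0,0,0,1],[0,0,0,0,0,0,1]]'
python3 -c "
from d import *
delta([543,-175,218.6],[-np.pi/2,0,1.105])
im=cams.grab_frame('side');crop(im,'pics/s10.png',280,150,120,130,4)"
```

```text
clock: 12.22
eef_pos: [546.0, -175.6, 219.6]
tcp_rot: [-1.577, -0.0, 1.109]
contact_force: [-0.4, -0.2, 0.2]
opening: 0.998
t 12.22 pos [ 546.  -175.6  219.6] rot [-1.5770e+00 -2.0000e-04  1.1093e+00] F [-0.4 -0.2  0.2] op 0.998 q [-0.31  0.29  1.77 -0.    1.07 -1.42]
shift cm tool [-0.08  0.1   0.3 ]
turn deg tool [0.36 0.25 0.01]
```

View pics/s10.png

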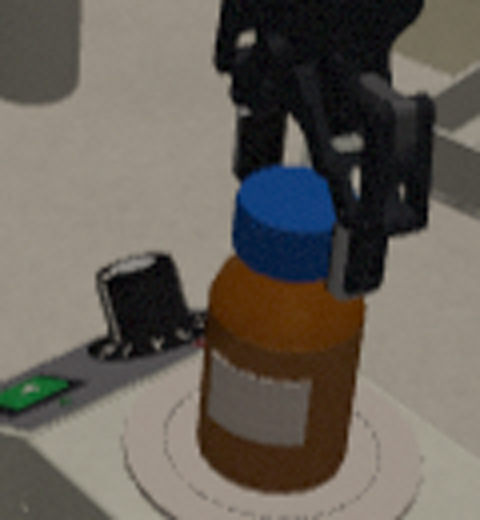

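The bottle stands free and upright. Next I measure the sleeve angle from the first frames.

```bash
python3 -m crank '[[0,0,0,-0.1,-0.2,0.2,1],[0,0,0,0,-0.6,0.1,1],[0,0,0,0,-1.2,0,1],[0,0,0,0,-2,0,1],[0,0,0,0,-2.2,0,1],[0,0,0,0,-2.2,0,1],[0,0,0,0,-2,0,1],[0,0,0,0,-1.5,0,1],[0,0,0,0,-0.8,0,1],[0,0,0,0,0,0,1]]'
cat > ang.py <<'E'
from h import *
from fit import pan,W,U,N
def overlay(src,dst,n,p,nums,x0,y0,w,h,k):
    im=cv2.imread(src) if isinstance(src,str) else src
    z=cv2.resize(im[y0:y0+h,x0:x0+w],None,fx=k,fy=k,interpolation=cv2.INTER_CUBIC)
    q=lambda P:tuple(((proj(n,[P])[0]-[x0,y0]+.5)*k-.5).astype(int))
    c0=pan(p[4],p[5],0)
    D=lambda f:np.cos(f)*U+np.sin(f)*np.array([0,-1,0])
    for m in nums:
        f=np.radians(30*m)
        cv2.line(z,q(W(c0+21.5*D(f)+6*N,p)),q(W(c0+21.5*D(f)+43*N,p)),(0,255,255),1)
        cv2.putText(z,str(m),q(W(c0+44*D(f),p)),0,.4,(0,255,255),1)
    for rad,hh in((36,6),(21,43)):
        pts=np.array([q(W(c0+rad*D(f)+hh*N,p)) for f in np.linspace(0,2*np.pi,60)]);cv2.polylines(z,[pts],True,(255,255,0),1)
    cv2.imwrite(dst,z)
E
python3 - <<'E'
from ang import *
p=np.load('p.npy')
overlay('pics/top0.png','pics/ot.png','top',p,[2,3,4,5,6,7],295,145,45,45,14)
overlay('pics/side0.png','pics/os.png','side',p,[3,4,5],290,205,55,45,13)
crop('pics/top0.png','pics/ot2.png',295,145,45,45,14)
crop('pics/side0.png','pics/os2.png',290,205,55,45,13)
import cv2
cv2.imwrite('pics/oa.png',cv2.resize(np.hstack([cv2.imread('pics/ot.png'),cv2.imread('pics/ot2.png')]),(800,400)))
cv2.imwrite('pics/ob.png',cv2.resize(np.hstack([cv2.imread('pics/os.png'),cv2.imread('pics/os2.png')]),(800,330)))
E
```

```text
clock: 13.1
eef_pos: [540.8, -174.6, 359.9]
tcp_rot: [-1.579, -0.001, 1.109]
contact_force: [0.3, -0.2, -0.3]
opening: 0.999
```

View pics/oa.png

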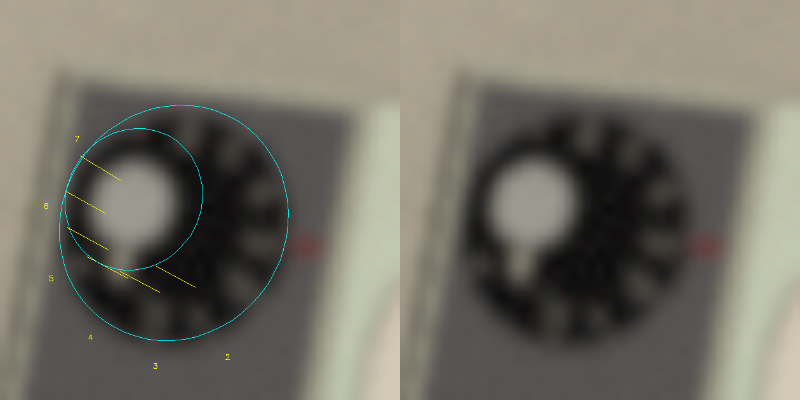

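View pics/ob.png

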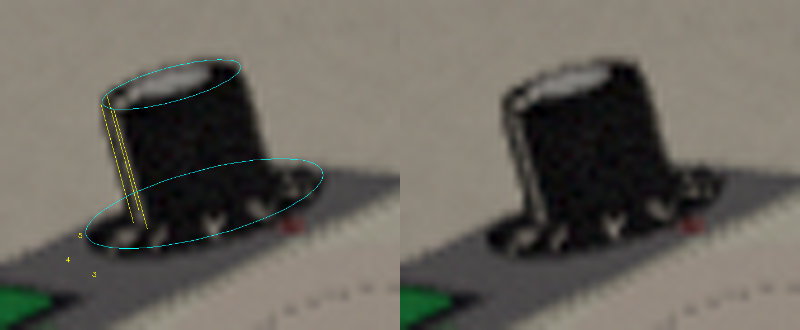

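```bash
cat > rect.py <<'E'
from h import *
import fit
from fit import *
T2=lambda X,Y:((X+.5)/(400/45)-.5+295,(Y+.5)/(400/45)-.5+145)
k=13*800/1430
S2=lambda X,Y:((X-400+.5)/k-.5+290,(Y+.5)/k-.5+205)
fit.obs+= [('top',T2(179,229),'skirt')]*2+[('side',S2(605,213),'skirt')]*2
ol=fit.loc
def nl(kk,p):
    return pan(p[4],p[5],6) if isinstance(kk,str) and kk=='skirt' else ol(kk,p)
fit.loc=nl
# per camera pixel bias allowed (calibration ~2mm)
def res2(v):
    p=v[:6];out=[]
    for n,uv,kk in fit.obs:
        b=v[6:8] if n=='top' else v[8:10]
        out.append(proj(n,[W(nl(kk,p),p)])[0]+b-uv)
    return np.r_[np.ravel(out),v[6:]/1.0]
sol=least_squares(res2,np.r_[np.load('p.npy'),0,0,0,0],loss='soft_l1');v=sol.x;p=v[:6]
print(v.round(3));print(res2(v)[:-4].reshape(-1,2).round(1).tolist())
for kk in('plate','key','idx'):print(kk,W(nl(kk,p),p).round(1))
print('sleeve',W(pan(p[4],p[5],24.5),p).round(1));np.save('v.npy',v)
def rect(im,n,v,h,half=50,k=6):
    p=v[:6];b=v[6:8] if n=='top' else v[8:10]
    # out: up = upslope, right = -y local
    g=np.arange(-half,half,1/k);xx,yy=np.meshgrid(g,-g)
    P=np.array([W(pan(p[4]+a,p[5]-c,h),p) for c,a in zip(xx.ravel(),yy.ravel())])
    uv=(proj(n,P)+b).astype(np.float32).reshape(*xx.shape,2)
    o=cv2.remap(im,uv[...,0],uv[...,1],cv2.INTER_CUBIC)
    c=half*k
    for m in range(12):
        f=np.radians(30*m);d=np.array([np.sin(f),-np.cos(f)])
        cv2.line(o,tuple((c+d*38*k).astype(int)),tuple((c+d*45*k).astype(int)),(0,255,255),1)
    return o
if __name__=='__main__':
    a=rect(cv2.imread('pics/top0.png'),'top',v,6,50,4);b=rect(cv2.imread('pics/side0.png'),'side',v,6,50,4)
    cv2.imwrite('pics/r0.png',np.hstack([a,b]))
E
python3 rect.py
```

```text
[ 5.50676e+02 -1.32969e+02 -1.73800e+00  4.25070e+01  4.61400e+01
  3.66430e+01 -1.88000e-01  3.15000e-01  1.40000e-01  3.31000e-01]
[[0.8, -1.0], [0.1, 0.7], [-0.3, -1.0], [-0.8, 0.7], [0.5, -1.7], [-0.1, 0.6], [-0.8, 0.4], [1.1, -0.8], [0.9, -0.6], [-0.9, 0.4], [-1.2, 0.4], [0.4, 0.2], [0.1, -1.1], [-0.1, 0.3], [0.2, 0.3], [0.8, -0.0], [0.6, 1.5], [0.1, 0.4], [-0.6, 1.3], [-0.6, -0.2], [-0.6, -0.2], [0.1, -1.2], [0.1, -1.2]]
plate [ 543.6 -174.9   98. ]
key [518.3 -40.2  67.2]
idx [594.7 -92.   83.4]
sleeve [602.7 -44.6  85.3]
```

View pics/r0.png

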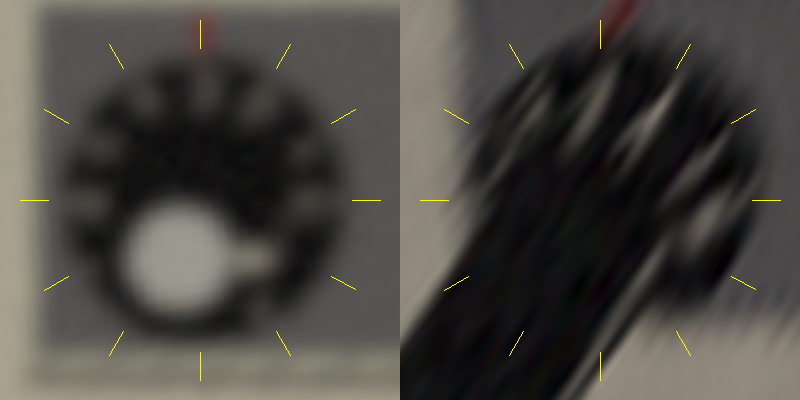

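```bash
python3 - <<'E'
from h import *
A=[cams.grab_frame('side').astype(float) for _ in range(5)];B=[cams.grab_frame('top').astype(float) for _ in range(3)]
a=np.mean(A,0);b=np.mean(B,0);np.save('sA.npy',a);np.save('tA.npy',b)
def z(im,x0,y0,w,h,k,g):
    c=np.clip(im[y0:y0+h,x0:x0+w]*g,0,255).astype(np.uint8);return cv2.resize(c,None,fx=k,fy=k,interpolation=cv2.INTER_LANCZOS4)
cv2.imwrite('pics/z1.png',z(a,298,208,40,36,18,2.0))
cv2.imwrite('pics/z2.png',cv2.resize(np.hstack([z(b,298,150,36,40,11,1.8),z(cv2.imread('pics/top0.png').astype(float),298,150,36,40,11,1.8)]),(792,440)))
E
```

```text
(no output)
```

View pics/z1.png

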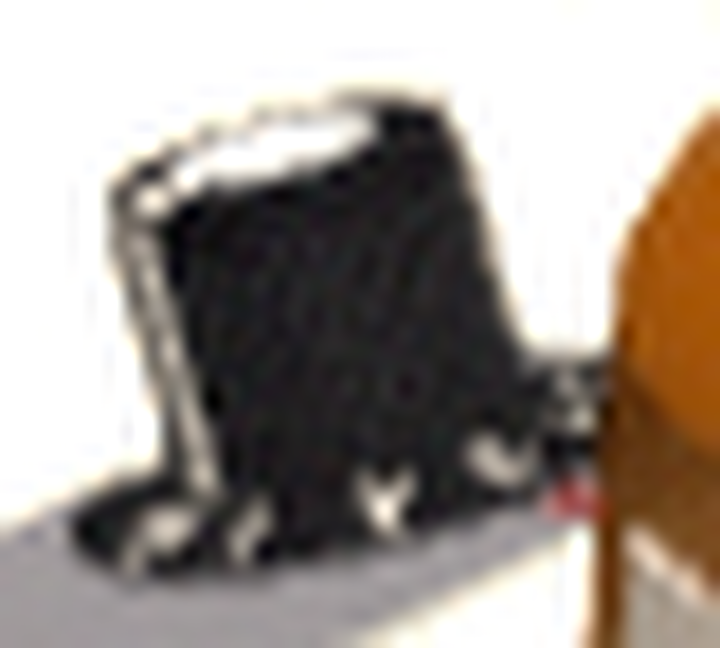

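View pics/z2.png

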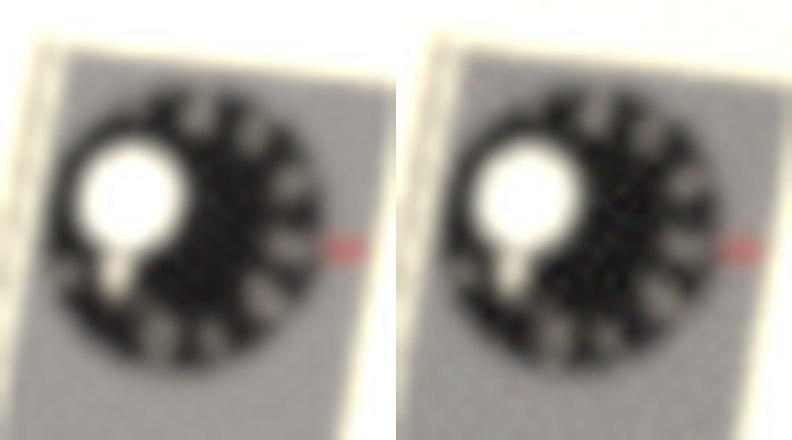

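The skirt labels show 0 under the bar at 90°, a narrow "1" at 60°, and 3 at the index, so the setting is 3 and it needs +120° clockwise (+ about tool y). I'll compute the approach.

```bash
cat > sl.py <<'E'
from d import *
from fit import pan,W,N
v=np.load('v.npy');p=v[:6];c,s_=np.cos(p[2]),np.sin(p[2])
Nw=np.array([c*N[0],s_*N[0],N[2]]);Nw/=np.linalg.norm(Nw)
def axis_rot():
    A=R.from_euler('xyz',r.sense()['tcp_rot']);y=A.apply([0,1,0]);t=-Nw
    ax=np.cross(y,t);an=np.arctan2(np.linalg.norm(ax),y@t);ax=ax/(np.linalg.norm(ax)+1e-12)
    return R.from_rotvec(ax*an)*A
def sleeve(h): return W(pan(p[4],p[5],h),p)
def key(h): return W(pan(p[4],p[5]-84,h),p)
E
python3 -c "
from sl import *
print(Nw,sleeve(24),sleeve(200))
delta(sleeve(200),axis_rot())"
```

```text
[0.07792382 0.46295942 0.88294759] [602.66670676 -44.84848416  84.85233804] [616.3812995   36.63237406 240.25111438]
t 13.5 pos [ 539.7 -174.2  355.9] rot [-1.5734e+00  3.0000e-04  1.1092e+00] F [-0.6  0.4 -0. ] op 0.999 q [-0.31  0.17  1.62 -0.    1.35 -1.42]
shift cm tool [22.29 11.55  2.56]
turn deg tool [-7.99  0.   26.77]
```

```bash
python3 -m crank '[[-0.4,0,1,1,0,0.1,1],[-0.8,0,2.5,2,0,0.2,1],[-0.8,0,2.7,2.3,0,0.2,1],[-0.8,0,2.7,2.3,0,0.2,1],[-0.8,0,2.7,2.3,0,0.2,1],[-0.8,0,2.7,2.3,0,0.2,1],[-0.8,0,2.7,2.3,0,0.2,1],[-0.8,0,2.7,2,0,0.2,1],[-0.4,0,1.5,1.2,0,0.1,1],[0,0,0,0,0,0,1]]'
python3 -c "
from sl import *
delta(sleeve(120),axis_rot())"
```

```text
clock: 14.33
eef_pos: [606.2, -7.1, 319.9]
tcp_rot: [-1.697, 0.389, 1.079]
contact_force: [-0.7, 1.3, -0.1]
opening: 0.997
t 14.33 pos [606.2  -7.1 319.9] rot [-1.6966  0.3891  1.079 ] F [-0.7  1.3 -0.1] op 0.997 q [ 0.19  0.34  1.54 -0.38  1.42 -0.83]
shift cm tool [ 6.42 13.51  1.67]
turn deg tool [-1.44 -0.    4.4 ]
```

```bash
python3 -m crank '[[-0.3,0,0.9,1,1,0.2,1],[-0.3,0,0.9,1,1.5,0.2,1],[-0.3,0,0.9,1,1.8,0.2,1],[-0.3,0,0.9,1,1.8,0.2,1],[-0.2,0,0.8,0.9,1.8,0.2,1],[0,0,0,0.7,1.8,0.2,1],[0,0,0,0.3,1.6,0.1,1],[0,0,0,0,1.2,0.1,1],[0,0,0,0,0.6,0,1],[0,0,0,0,0,0,1]]'
python3 -c "
from sl import *
delta(sleeve(75),axis_rot())"
```

```text
clock: 15.17
eef_pos: [608.5, -15.1, 169.1]
tcp_rot: [-1.722, 0.465, 1.07]
contact_force: [-0.8, -0.2, -0.3]
opening: 1.001
t 15.17 pos [608.5 -15.1 169.1] rot [-1.7219  0.4653  1.0695] F [-0.8 -0.2 -0.3] op 1.001 q [ 0.21  0.51  1.67 -0.48  1.21 -0.66]
shift cm tool [1.2  3.76 0.44]
turn deg tool [-0.21  0.    0.01]
```

```bash
python3 -m crank '[[0,0,0,0.3,0.4,0.1,1],[0,0,0,0.3,0.4,0.1,1],[0,0,0,0.3,0.5,0.1,1],[0,0,0,0.2,0.5,0.1,1],[0,0,0,0,0.4,0,1],[0,0,0,0,0.2,0,1],[0,0,0,0,0,0,1],[0,0,0,0,0,0,1],[0,0,0,0,0,0,1],[0,0,0,0,0,0,1]]'
python3 -c "
from sl import *
delta(sleeve(24),axis_rot())
im=cams.grab_frame('side');crop(im,'pics/s11.png',250,150,120,120,5)
im=cams.grab_frame('top');crop(im,'pics/t11.png',260,110,130,120,5)"
```

```text
clock: 16.0
eef_pos: [609.9, -15.9, 143.5]
tcp_rot: [-1.727, 0.461, 1.067]
contact_force: [0.5, -0.4, -0.1]
opening: 1.002
t 16.0 pos [609.9 -15.9 143.5] rot [-1.7268  0.4612  1.0667] F [ 0.5 -0.4 -0.1] op 1.002 q [ 0.21  0.54  1.68 -0.49  1.16 -0.64]
shift cm tool [0.03 6.58 0.26]
turn deg tool [-0.    0.    0.22]
```

View pics/s11.png

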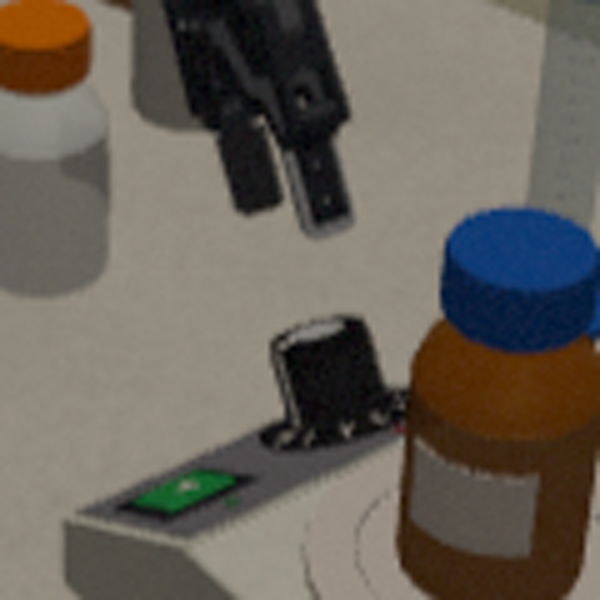

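View pics/t11.png

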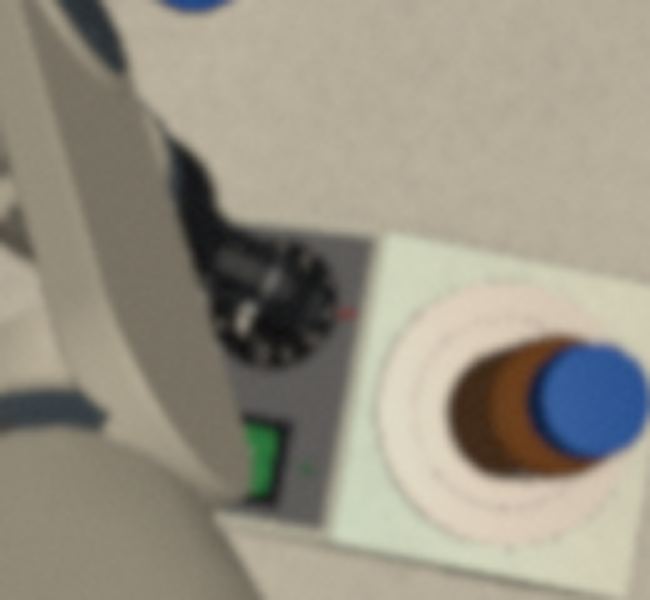

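The gripper is on the sleeve's axis and the bottle stands upright in the middle of the plate. Advancing along the axis.

```bash
python3 -m crank '[[0,0,0.2,0,0.5,0.1,1],[0,0,0,0,1,0.1,1],[0,0,0,0,1,0.1,1],[0,0,0,0,1,0,1],[0,0,0,0,0.9,0,1],[0,0,0,0,0.7,0,1],[0,0,0,0,0.3,0,1],[0,0,0,0,0,0,1],[0,0,0,0,0,0,1],[0,0,0,0,0,0,1]]'
python3 -c "
from sl import *
delta(sleeve(24),axis_rot())
im=cams.grab_frame('side');crop(im,'pics/s12.png',270,180,90,90,7)"
```

```text
clock: 16.93
eef_pos: [601.1, -43.1, 88.8]
tcp_rot: [-1.725, 0.466, 1.066]
contact_force: [-0.6, -0.2, -1.0]
opening: 0.998
t 16.93 pos [601.1 -43.1  88.8] rot [-1.7247  0.4663  1.0663] F [-0.6 -0.2 -1. ] op 0.998 q [ 0.17  0.6   1.73 -0.53  1.06 -0.61]
shift cm tool [ 0.11  0.42 -0.16]
turn deg tool [-0.13  0.   -0.08]
```

View pics/s12.png

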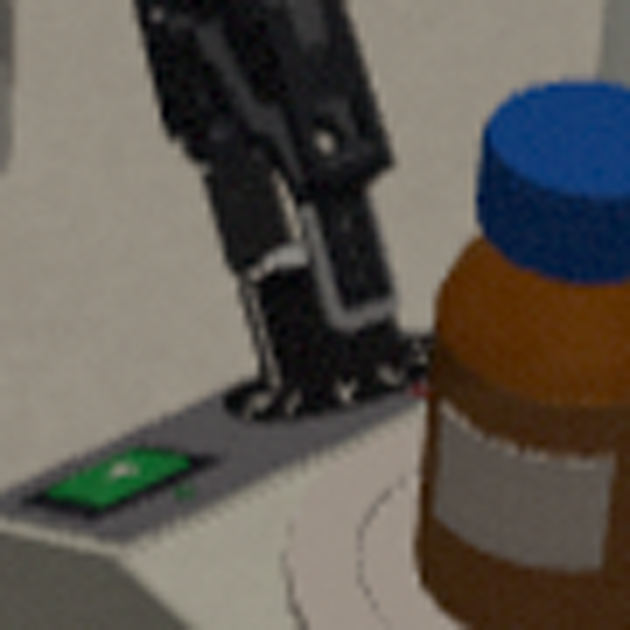

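```bash
python3 -m crank '[[0,0,0,0.1,0.2,-0.1,1],[0,0,0,0,0,-0.05,1],[0,0,0,0,0,0,0.3],[0,0,0,0,0,0,0],[0,0,0,0,0,0,-0.6],[0,0,0,0,0,0,-0.6],[0,0,0,0,0,0,-0.6],[0,0,0,0,0,0,-0.6],[0,0,0,0,0,0,-0.6],[0,0,0,0,0,0,-0.6]]' 40
python3 -c "
from sl import *
delta(sleeve(24),axis_rot())
print(r.sense()['wrist_torque'])
im=cams.grab_frame('side');crop(im,'pics/s13.png',270,180,90,90,7)"
```

```text
clock: 17.82
eef_pos: [604.9, -41.8, 88.3]
tcp_rot: [-1.728, 0.462, 1.066]
contact_force: [-0.4, 0.8, -0.1]
opening: 0.48
t 17.82 pos [604.9 -41.8  88.3] rot [-1.7282  0.462   1.0663] F [-0.4  0.8 -0.1] op 0.48 q [ 0.17  0.6   1.73 -0.53  1.05 -0.61]
shift cm tool [-0.18  0.46  0.12]
turn deg tool [ 0.07 -0.    0.17]
[0.1514352  0.06091605 0.00620461]
```

View pics/s13.png

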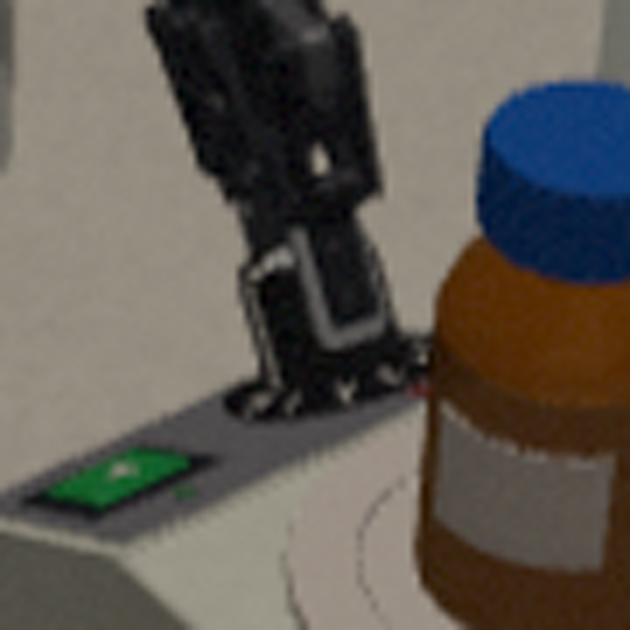

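The pads are on the sleeve (opening 0.48, about 43 mm). Turning clockwise, starting gently.

```bash
python3 -c "
from d import *
np.save('g0.npy',np.r_[r.sense()['eef_pos'],r.sense()['tcp_rot']])"
python3 -m crank '[[0,2,0,0,0,0,-0.6],[0,4,0,0,0,0,-0.6],[0,5,0,0,0,0,-0.6],[0,5,0,0,0,0,-0.6],[0,5,0,0,0,0,-0.6],[0,5,0,0,0,0,-0.6],[0,5,0,0,0,0,-0.6],[0,4,0,0,0,0,-0.6],[0,2,0,0,0,0,-0.6],[0,0,0,0,0,0,-0.6]]'
cat > tw.py <<'E'
from sl import *
g=np.load('g0.npy');s=r.sense();A=R.from_euler('xyz',g[3:]);B=R.from_euler('xyz',s['tcp_rot'])
print('turned',np.degrees((A.inv()*B).as_rotvec()).round(1),'torque',s['wrist_torque'].round(2),s['wrist_torque']@-Nw)
delta(g[:3],axis_rot())
E
python3 tw.py
python3 -c "
from h import *
im=cams.grab_frame('side');crop(im,'pics/s14.png',270,180,90,90,7)"
```

```text
clock: 18.7
eef_pos: [604.2, -42.4, 88.6]
tcp_rot: [-1.985, 0.265, 0.371]
contact_force: [-0.5, 0.7, -1.2]
opening: 0.485
turned [ 0.  38.8  0.1] torque [0.25 0.01 0.02] -0.04246423562169556
t 18.7 pos [604.2 -42.4  88.6] rot [-1.9854  0.2645  0.3707] F [-0.5  0.7 -1.2] op 0.485 q [ 0.17  0.6   1.73 -0.53  1.05  0.07]
shift cm tool [ 0.1  -0.    0.03]
turn deg tool [-0.03  0.    0.07]
```

View pics/s14.png

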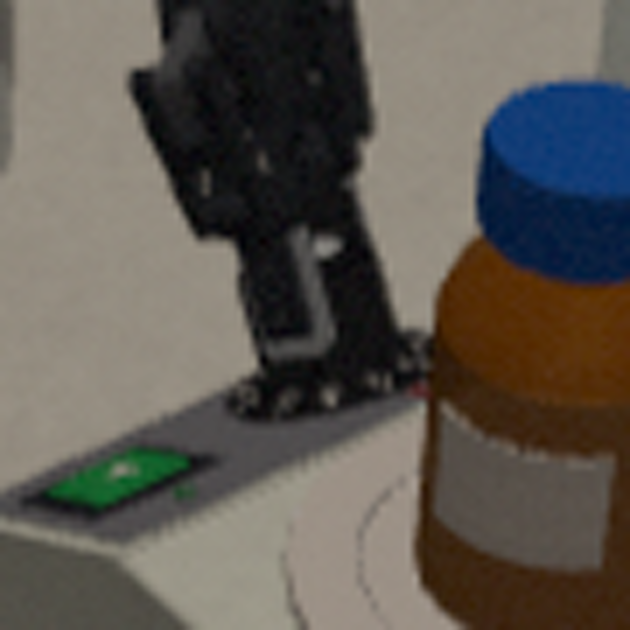

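The skirt labels moved with the gripper. Continuing.

```bash
python3 -m crank '[[0,3,0,0.03,0,0,-0.6],[0,5,0,0,0,0,-0.6],[0,5,0,0,0,0,-0.6],[0,5,0,0,0,0,-0.6],[0,5,0,0,0,0,-0.6],[0,5,0,0,0,0,-0.6],[0,5,0,0,0,0,-0.6],[0,5,0,0,0,0,-0.6],[0,3,0,0,0,0,-0.6],[0,0,0,0,0,0,-0.6]]'
python3 tw.py
```

```text
clock: 19.58
eef_pos: [603.2, -42.4, 88.7]
tcp_rot: [-2.055, -0.062, -0.289]
contact_force: [-0.1, 1.0, -0.9]
opening: 0.481
turned [ 0.  80.6  0.3] torque [ 0.25 -0.08 -0.02] 0.03492066593132156
t 19.58 pos [603.2 -42.4  88.7] rot [-2.0553 -0.0624 -0.289 ] F [-0.1  1.  -0.9] op 0.481 q [ 0.17  0.6   1.73 -0.53  1.06  0.8 ]
shift cm tool [ 0.15 -0.    0.12]
turn deg tool [-0.01 -0.   -0.12]
```

```bash
python3 -m crank '[[0,3,0,0,0,0,-0.6],[0,5,0,0,0,0,-0.6],[0,5,0,0,0,0,-0.6],[0,5,0,0,0,0,-0.6],[0,5,0,0,0,0,-0.6],[0,5,0,0,0,0,-0.6],[0,5,0,0,0,0,-0.6],[0,3.5,0,0,0,0,-0.6],[0,1.5,0,0,0,0,-0.6],[0,0,0,0,0,0,-0.6]]'
python3 tw.py
python3 -c "
from h import *
im=cams.grab_frame('side');crop(im,'pics/s15.png',270,180,90,90,7)"
```

```text
clock: 20.42
eef_pos: [602.4, -41.8, 88.5]
tcp_rot: [-1.927, -0.34, -0.905]
contact_force: [-0.3, 0.1, -0.3]
opening: 0.481
turned [  0.  118.5   0.4] torque [ 0.27 -0.08 -0.16] 0.15270643701666808
t 20.42 pos [602.4 -41.8  88.5] rot [-1.9267 -0.3399 -0.9053] F [-0.3  0.1 -0.3] op 0.481 q [ 0.17  0.6   1.73 -0.53  1.06  1.46]
shift cm tool [0.14 0.   0.21]
turn deg tool [ 0.08 -0.   -0.21]
```

View pics/s15.png

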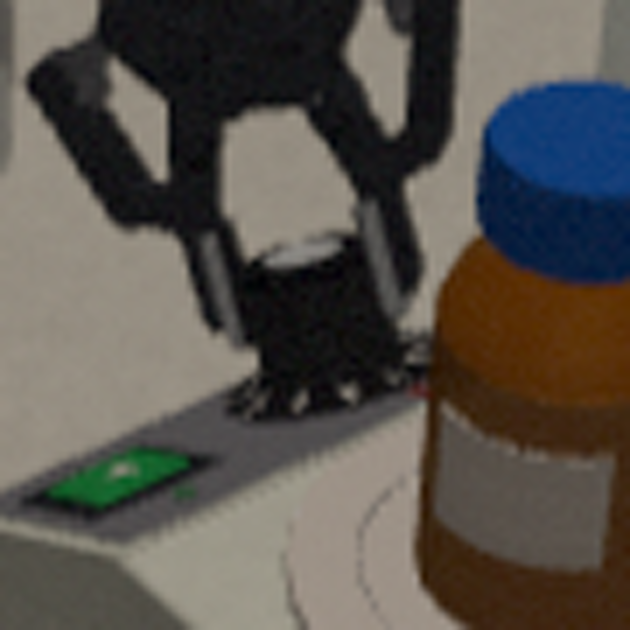

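Turned 118.5° and the bar has gone round to the back. I'll release, back off and check.

```bash
python3 -m crank '[[0,1,0,0,0,0,-0.6],[0,0,0,0,0,0,0],[0,0,0,0,0,0,0.4],[0,0,0,0,0,0,0.8],[0,0,0,0,0,0,0.8],[0,0,0,0,0,0,0.8],[0,0,0,0,0,0,0.8],[0,0,0,0,-0.5,0,0.8],[0,0,0,0,-1.2,0,0.8],[0,0,0,0,-1.8,0,0.8]]'
python3 -m crank '[[0,0,0,0,-2,0,0.8],[0,0,0,0,-2,0,0.8],[0,0,0,0,-2,0,0.8],[0,0,0,0,-1.5,0,0.8],[0,0,0,0,-1,0,0.8],[0,0,0,0,0,0,0.8],[0,0,0,0,0,0,0.8],[0,0,0,0,0,0,0.8],[0,0,0,0,0,0,0.8],[0,0,0,0,0,0,0.8]]'
python3 - <<'E'
from h import *
im=cams.grab_frame('side');crop(im,'pics/s16.png',250,120,130,140,4)
im=cams.grab_frame('top');crop(im,'pics/t16.png',260,110,130,120,5)
E
```

```text
clock: 21.3
eef_pos: [603.2, -26.5, 118.5]
tcp_rot: [-1.929, -0.341, -0.913]
contact_force: [0.7, 0.8, 0.6]
opening: 0.904
clock: 22.13
eef_pos: [612.0, 18.6, 204.5]
tcp_rot: [-1.923, -0.341, -0.913]
contact_force: [-0.4, 0.1, -0.1]
opening: 0.902
```

View pics/s16.png

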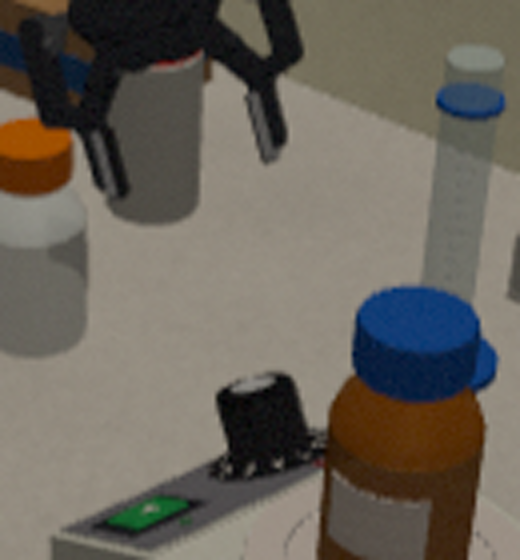

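View pics/t16.png

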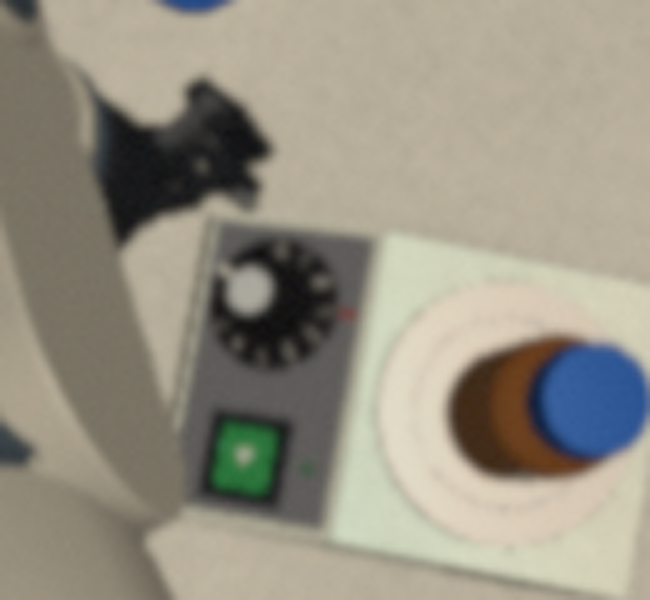

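The sleeve's white tab now points down-slope and left (top crop (222,270)). I'll check the angle in the rectified view against the first frame.

```bash
python3 - <<'E'
from rect import *
b=np.mean([cams.grab_frame('top').astype(float) for _ in range(4)],0)
im=np.clip(b*1.6,0,255).astype(np.uint8)
A=rect(im,'top',v,6,50,4)
B=rect(im,'top',v,43,50,4)
cv2.imwrite('pics/r1.png',np.hstack([A,B]))
# bar angle on top face
def bar(im):
    C=rect(im,'top',v,43,30,8).astype(float).mean(2);m=(C>C.max()*0.55)
    c=240
    yy,xx=np.mgrid[:480,:480]
    # hub centroid
    n,l,st,ce=cv2.connectedComponentsWithStats((C[c-140:c+140,c-140:c+140]>0.75*C[c-60:c+60,c-60:c+60].max()).astype(np.uint8))
    i=1+np.argmax(st[1:,4]);hx,hy=ce[i]+c-140;print('hub',(hx-c)/8,(c-hy)/8)
    best=[]
    for f in range(0,360,3):
        rr=np.arange(14.5,20,.5)*8;best.append(cv2.remap(C.astype(np.float32),(hx+rr*np.sin(np.radians(f))).astype(np.float32)[None],(hy-rr*np.cos(np.radians(f))).astype(np.float32)[None],1).mean())
    best=np.array(best);o=np.argsort(-best)[:8]*3;print('bar',sorted(o.tolist()),best.max(),np.median(best))
bar(cv2.imread('pics/top0.png'));bar(im)
E
```

```text
[ 5.50676e+02 -1.32969e+02 -1.73800e+00  4.25070e+01  4.61400e+01
  3.66430e+01 -1.88000e-01  3.15000e-01  1.40000e-01  3.31000e-01]
[[0.8, -1.0], [0.1, 0.7], [-0.3, -1.0], [-0.8, 0.7], [0.5, -1.7], [-0.1, 0.6], [-0.8, 0.4], [1.1, -0.8], [0.9, -0.6], [-0.9, 0.4], [-1.2, 0.4], [0.4, 0.2], [0.1, -1.1], [-0.1, 0.3], [0.2, 0.3], [0.8, -0.0], [0.6, 1.5], [0.1, 0.4], [-0.6, 1.3], [-0.6, -0.2], [-0.6, -0.2], [0.1, -1.2], [0.1, -1.2]]
plate [ 543.6 -174.9   98. ]
key [518.3 -40.2  67.2]
idx [594.7 -92.   83.4]
sleeve [602.7 -44.6  85.3]
hub 0.7216046927818667 -0.9567558162656553
bar [81, 84, 87, 90, 93, 96, 99, 102] 110.34941 37.77526
hub -0.2206219785609207 -1.978674770545787
bar [198, 201, 204, 207, 210, 213, 216, 219] 206.86009 71.92171
```

View pics/r1.png

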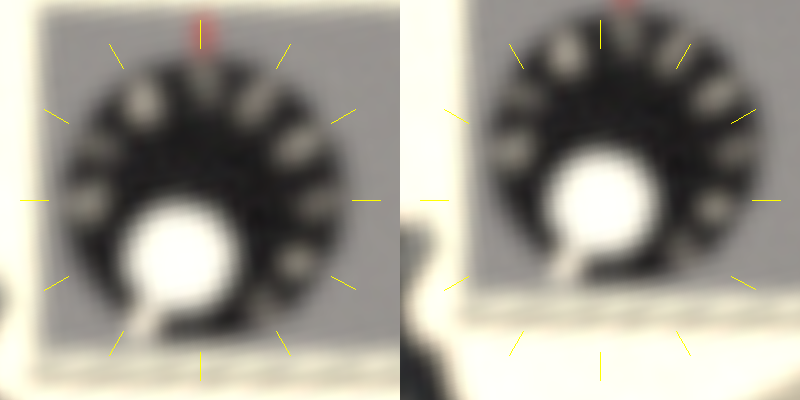

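Bar at 208.5° (nominal 210° for 7; it was 91.5° for 3), a label is on the index, and the bottle is in place. Now I shut the fingers and go above the key, with the jaw axis up-slope to keep clear of the sleeve.

```bash
cat >> sl.py <<'E'
def keyrot():
    Uw=W(pan(10,0,0),p)-W(pan(0,0,0),p);Uw/=np.linalg.norm(Uw)
    y=-Nw;x=Uw;z=np.cross(x,y);return R.from_matrix(np.c_[x,y,z])
E
python3 -c "
from sl import *
print(key(4),key(15))
delta(key(60),keyrot())"
```

```text
[518.27341239 -40.16518576  67.19338618] [519.13057443 -35.07263213  76.9058097 ]
t 22.43 pos [612.4  18.8 205. ] rot [-1.9223 -0.3418 -0.9134] F [ 0.6 -0.9 -0.2] op 0.9 q [ 0.26  0.48  1.61 -0.46  1.29  1.42]
shift cm tool [-5.67 10.05 -6.03]
turn deg tool [ 0.08 43.75 -0.25]
```

```bash
python3 -m crank '[[0,0,0,-0.4,0,-0.4,0],[0,0,0,-0.8,0,-0.9,-1],[0,0,0,-0.9,0,-1,-1],[0,0,0,-0.9,0,-1,-1],[0,0,0,-0.9,0,-1,-1],[0,0,0,-0.9,0.5,-0.9,-1],[0,0,0,-0.6,0.5,-0.6,-1],[0,0,0,-0.2,0.5,-0.2,-1],[0,0,0,0,0.5,0,-1],[0,0,0,0,0,0,-1]]' 30
python3 -m crank '[[0,2,0,0,0.3,0,-1],[0,5,0,0,0.8,0,-1],[0,5,0,0,0.9,0,-1],[0,5,0,0,0.9,0,-1],[0,5,0,0,0.9,0,-1],[0,5,0,0,0.8,0,-1],[0,5,0,0,0.7,0,-1],[0,5,0,0,0.5,0,-1],[0,3,0,0,0.2,0,-1],[0,0,0,0,0,0,-1]]'
python3 -c "
from sl import *
delta(key(45),keyrot())"
```

```text
clock: 23.27
eef_pos: [523.9, 22.3, 186.3]
tcp_rot: [-1.922, -0.342, -0.914]
contact_force: [-0.3, -0.2, 0.6]
opening: 0.0
clock: 24.1
eef_pos: [526.4, -7.8, 129.8]
tcp_rot: [-1.585, -0.483, -1.707]
contact_force: [-0.4, 0.3, 0.5]
opening: 0.002
t 24.1 pos [526.4  -7.8 129.8] rot [-1.585  -0.4835 -1.7066] F [-0.4  0.3  0.5] op 0.002 q [ 0.25  0.46  1.87 -0.5   1.08  2.26]
shift cm tool [ 0.01  3.   -0.27]
turn deg tool [-0.01  1.57 -0.29]
```

```bash
python3 -m crank '[[0,1.5,0,0,0.3,-0.1,-1],[0,0,0,0,0.6,-0.1,-1],[0,0,0,0,0.6,-0.1,-1],[0,0,0,0,0.6,0,-1],[0,0,0,0,0.5,0,-1],[0,0,0,0,0.2,0,-1],[0,0,0,0,0,0,-1],[0,0,0,0,0,0,-1],[0,0,0,0,0,0,-1],[0,0,0,0,0,0,-1]]'
python3 - <<'E'
from sl import *
delta(key(15),keyrot())
im=cams.grab_frame('side');crop(im,'pics/s17.png',240,150,120,120,5)
im=cams.grab_frame('top');crop(im,'pics/t17.png',270,120,120,120,5)
E
```

```text
clock: 24.93
eef_pos: [523.3, -21.6, 102.5]
tcp_rot: [-1.575, -0.483, -1.726]
contact_force: [-0.1, -0.1, -0.9]
opening: 0.001
t 24.93 pos [523.3 -21.6 102.5] rot [-1.5752 -0.4833 -1.7263] F [-0.1 -0.1 -0.9] op 0.001 q [ 0.23  0.49  1.9  -0.53  1.02  2.3 ]
shift cm tool [ 0.04  2.92 -0.19]
turn deg tool [-0.05  0.57 -0.31]
```

View pics/s17.png

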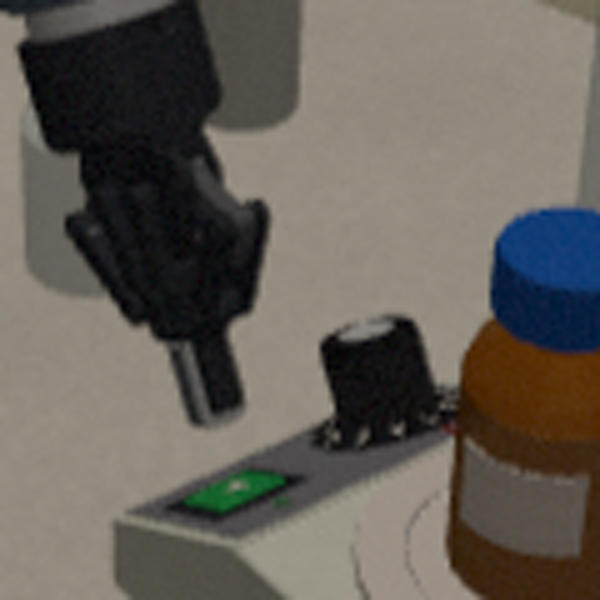

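View pics/t17.png

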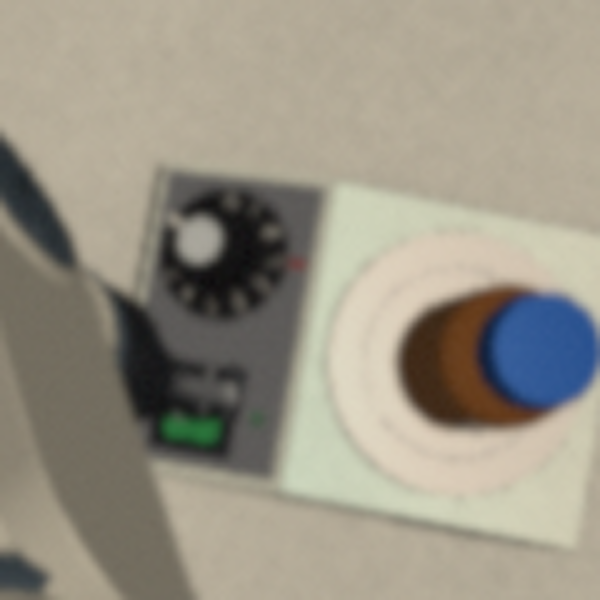

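The shut fingertips are 29 mm out along the key's normal. I'll close to about 5 mm.

```bash
python3 -m crank '[[0,0.3,-0.2,0,0.3,-0.1,-1],[0,0.2,-0.1,0,0.5,-0.1,-1],[0,0,0,0,0.5,0,-1],[0,0,0,0,0.4,0,-1],[0,0,0,0,0.3,0,-1],[0,0,0,0,0.1,0,-1],[0,0,0,0,0,0,-1],[0,0,0,0,0,0,-1],[0,0,0,0,0,0,-1],[0,0,0,0,0,0,-1]]'
python3 - <<'E'
from sl import *
delta(key(15),keyrot());print(r.sense()['contact_force']@Nw)
im=cams.grab_frame('side');crop(im,'pics/s18.png',250,190,90,75,8)
E
```

```text
clock: 25.87
eef_pos: [519.3, -31.9, 82.0]
tcp_rot: [-1.57, -0.489, -1.737]
contact_force: [0.0, 0.6, -0.0]
opening: 0.0
t 25.87 pos [519.3 -31.9  82. ] rot [-1.57   -0.489  -1.7372] F [ 0.   0.6 -0. ] op 0.0 q [ 0.22  0.52  1.92 -0.55  0.98  2.33]
shift cm tool [0.03 0.6  0.03]
turn deg tool [-0.06  0.02  0.02]
0.26197806579410726
```

View pics/s18.png

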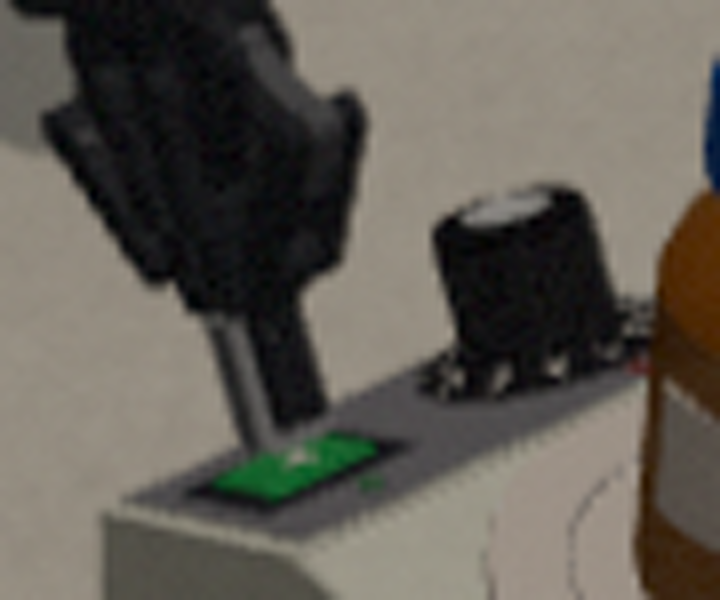

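The tip hovers over the key, a little down-slope of centre. I'll nudge 2 mm up-slope and lower to near contact.

```bash
python3 -m crank '[[0,0,0,0.1,0.1,0,-1],[0,0,0,0.1,0.1,0,-1],[0,0,0,0,0.1,0,-1],[0,0,0,0,0.05,0,-1],[0,0,0,0,0.03,0,-1],[0,0,0,0,0,0,-1],[0,0,0,0,0,0,-1],[0,0,0,0,0,0,-1],[0,0,0,0,0,0,-1],[0,0,0,0,0,0,-1]]'
python3 - <<'E'
from sl import *
delta(key(15),keyrot());print(r.sense()['contact_force']@Nw)
im=cams.grab_frame('side');crop(im,'pics/s19.png',250,190,90,75,8)
E
```

```text
clock: 26.75
eef_pos: [519.1, -35.6, 79.8]
tcp_rot: [-1.569, -0.489, -1.737]
contact_force: [0.2, -0.5, 0.3]
opening: -0.001
t 26.75 pos [519.1 -35.6  79.8] rot [-1.5688 -0.4886 -1.7375] F [ 0.2 -0.5  0.3] op -0.001 q [ 0.21  0.52  1.92 -0.56  0.97  2.33]
shift cm tool [-0.18  0.23 -0.01]
turn deg tool [-0.12  0.   -0.01]
0.07845598679851387
```

View pics/s19.png

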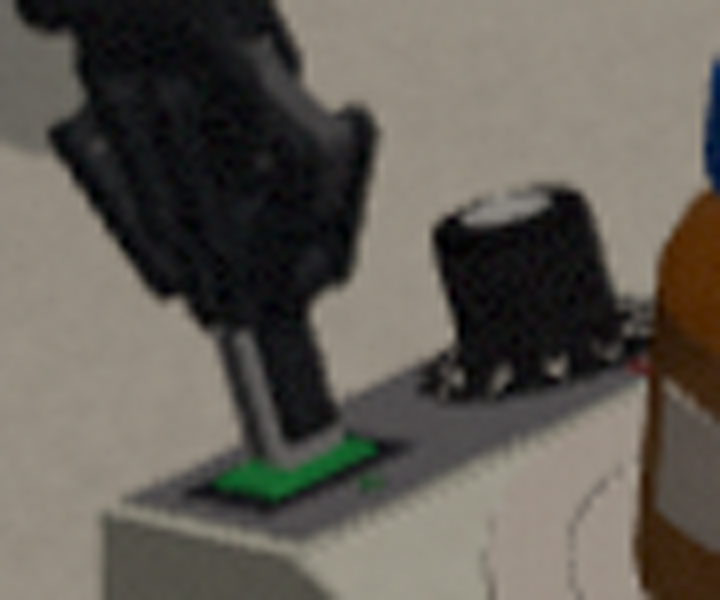

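The tip is over the middle of the key, 2–3 mm off its face. I'll step down and watch the force.

```bash
python3 -m crank '[[0,0,0,0,0.04,0,-1],[0,0,0,0,0.04,0,-1],[0,0,0,0,0.04,0,-1],[0,0,0,0,0.04,0,-1],[0,0,0,0,0.04,0,-1],[0,0,0,0,0.04,0,-1],[0,0,0,0,0.04,0,-1],[0,0,0,0,0.04,0,-1],[0,0,0,0,0.04,0,-1],[0,0,0,0,0.04,0,-1]]'
python3 - <<'E'
from sl import *
delta(key(15),keyrot());print(r.sense()['contact_force']@Nw)
E
```

```text
clock: 27.63
eef_pos: [519.0, -37.1, 76.9]
tcp_rot: [-1.568, -0.488, -1.738]
contact_force: [-1.1, 3.8, 6.8]
opening: -0.0
t 27.63 pos [519.  -37.1  76.9] rot [-1.568  -0.4884 -1.7383] F [-1.1  3.8  6.8] op -0.0 q [ 0.21  0.52  1.92 -0.56  0.97  2.33]
shift cm tool [-0.18 -0.09 -0.02]
turn deg tool [-0.14 -0.04 -0.02]
7.687928255724188
```

7.7 N, so the key is essentially at its stop. I'll press slightly firmer for a moment and read the force.

```bash
python3 -m crank '[[0,0,0,0,0.06,0,-1],[0,0,0,0,0.06,0,-1],[0,0,0,0,0.06,0,-1],[0,0,0,0,0.06,0,-1],[0,0,0,0,0.06,0,-1],[0,0,0,0,0.06,0,-1],[0,0,0,0,0.06,0,-1],[0,0,0,0,0.06,0,-1],[0,0,0,0,0.06,0,-1],[0,0,0,0,0.06,0,-1]]'
python3 - <<'E'
from sl import *
delta(key(15),keyrot());print(r.sense()['contact_force']@Nw)
im=cams.grab_frame('side');crop(im,'pics/s20.png',250,190,90,75,8)
E
```

```text
clock: 28.47
eef_pos: [519.0, -37.1, 76.8]
tcp_rot: [-1.565, -0.488, -1.743]
contact_force: [-2.6, 4.3, 9.7]
opening: 0.003
t 28.47 pos [519.  -37.1  76.8] rot [-1.5647 -0.4878 -1.7429] F [-2.6  4.3  9.7] op 0.003 q [ 0.21  0.52  1.92 -0.56  0.97  2.34]
shift cm tool [-0.18 -0.1  -0.02]
turn deg tool [-0.2  -0.27 -0.05]
10.336300067176806
```

At its stop: 10.3 N with no further travel over 0.8 s. Letting go and retracting along the normal.

```bash
python3 -m crank '[[0,0,0,0,-0.2,0,-1],[0,0,0,0,-0.6,0,-1],[0,0,0,0,-1.2,0,-1],[0,0,0,0,-2,0,-1],[0,0,0,0,-2,0,-1],[0,0,0,0,-2,0,-1],[0,0,0,0,-2,0,-1],[0,0,0,0,-1.5,0,-1],[0,0,0,0,-0.8,0,-1],[0,0,0,0,0,0,-1]]'
python3 - <<'E'
from sl import *
im=cams.grab_frame('side');crop(im,'pics/s21.png',100,100,300,220,2)
crop(im,'pics/s22.png',250,180,140,120,5)
b=np.mean([cams.grab_frame('top').astype(float) for _ in range(3)],0);crop(b,'pics/t21.png',280,130,130,110,6)
E
```

```text
clock: 29.35
eef_pos: [528.2, 24.5, 194.2]
tcp_rot: [-1.566, -0.486, -1.741]
contact_force: [0.2, -0.3, 0.4]
opening: -0.001[ WARN:0@4.300] global loadsave.cpp:1063 imwrite_ Unsupported depth image for selected encoder is fallbacked to CV_8U.
```

View pics/s21.png

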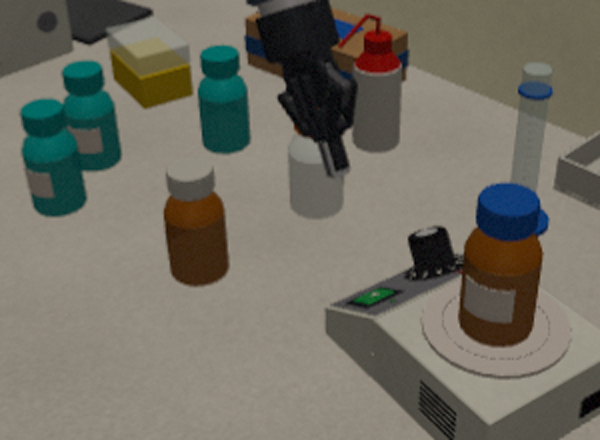

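View pics/s22.png

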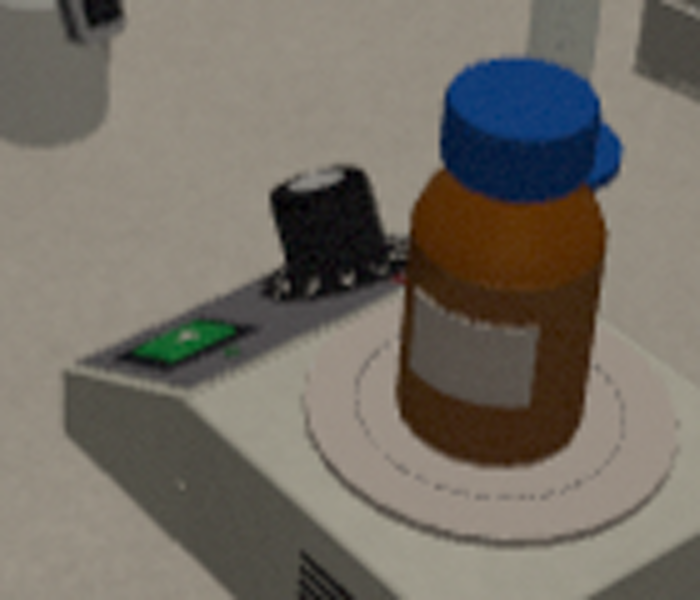

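View pics/t21.png

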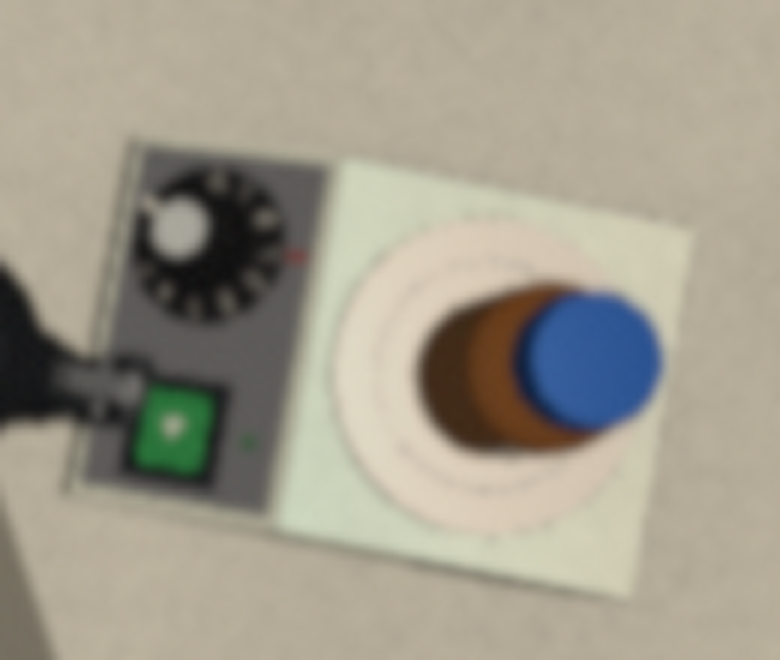

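The bottle is upright and centred (body base 398–583 against plate 305–680 in the side crop), and the other bottles haven't moved. A last comparison covers the indicator lamp, sleeve angle and bottle positions.

```bash
python3 - <<'E' 2>&1 | grep -v '^\[\[' 
from h import *
o=cv2.imread('pics/top0.png');n=cams.grab_frame('top');os_=cv2.imread('pics/side0.png');ns=cams.grab_frame('side')
print('lamp top',o[201:206,319:324].reshape(-1,3).max(0),n[201:206,319:324].reshape(-1,3).max(0),'side',os_[246:254,292:300].reshape(-1,3).max(0),ns[246:254,292:300].reshape(-1,3).max(0))
for nm,(x,y) in{'white':(218,219),'orange':(221,143)}.items():
    print(nm,np.abs(o[y-15:y+15,x-15:x+15].astype(int)-n[y-15:y+15,x-15:x+15]).mean())
m=cv2.inRange(cv2.cvtColor(n,cv2.COLOR_BGR2HSV),(105,120,60),(125,255,255));m[:,:330]=0;m[:,410:]=0;m[:150]=0;m[260:]=0
M=cv2.moments(m,True);uv=np.array([M['m10'],M['m01']])/M['m00'];print('cap',onz('top',uv,98+143))
s=r.sense();print(s['clock'],s['contact_force'],np.abs(s['qvel']).max())
E
```

```text
lamp top [82 86 86] [88 92 92] side [112 124 129] [119 130 133]
white 31.004074074074072
orange 27.785925925925927
cap [ 541.38827637 -169.19277077]
29.65 [ 0.58557277 -0.73349977 -0.50181065] 0.004538969419051018
```

```bash
python3 - <<'E'
from h import *
a=cv2.imread('pics/side0.png');b=cams.grab_frame('side')
print('white side diff',np.abs(a[180:240,180:216].astype(int)-b[180:240,180:216]).mean(),'orange body',np.abs(a[185:208,244:258].astype(int)-b[185:208,244:258]).mean(),'background',np.abs(a[300:340,150:200].astype(int)-b[300:340,150:200]).mean())
E
```

```text
white side diff 6.936728395061729 orange body 4.226708074534161 background 5.0635
```

View pics/s20.png

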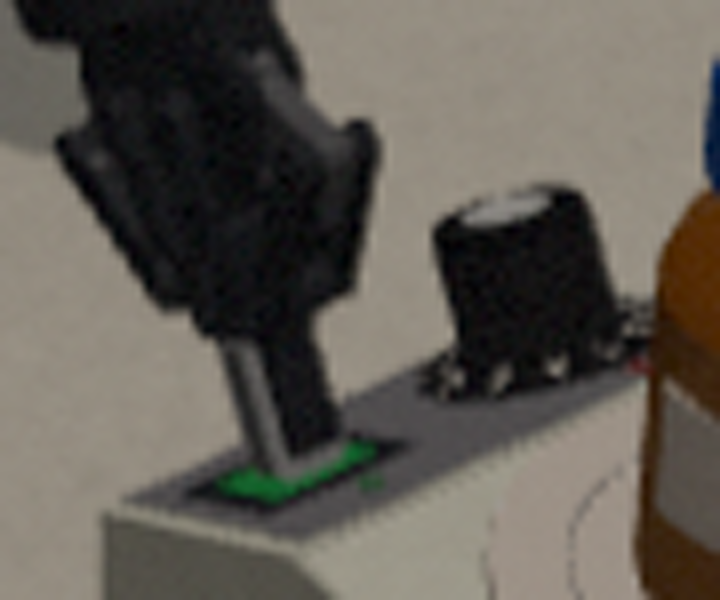

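The tip was pressed well inside the green key, at about (300,460) in the crop. The two other bottles match the first side picture at noise level. Handing in.

```bash
python3 -c "
from rig import order
print(order.sign_off())"
```

```text
the job is handed in; nothing more can be done
None
```

The job is handed in, at about 30 s of the 72 s allowed; the sign-off gives no verdict. The steps, in the order asked:
- **Bottle:** the blue-capped amber bottle was set down upright in the middle of the plate.
- **Sleeve:** it was turned from 3 to 7, 118.5° clockwise at the gripper, and then released.
- **Key:** the green start key was pressed at 7.7 to 10.3 N for about 0.8 s. By the end it had stopped moving. I then let go and drew the gripper back.

**Last checks that agreed**
- The sleeve's white bar stood at about 208.5° (210° is 7), with a label at the red index line. The digit itself was too blurred to read.
- The bottle is upright and concentric with the plate in the side view.
- The gripper touches nothing.
- The two other bottles match the first side picture to about image noise.

**Checks that disagreed or stayed open**
- A rough cap position from the top picture came out about 6 mm from the plate's centre. I put that down to the cap's side being counted, because the gripper let go within about 3 mm of the centre.
- The top-view check of the other two bottles was unusable, I believe because the arm was in the way.
- The sleeve started at 3 (1.57 rad), although the notes say about 2 to 5. I took those as numbers on the skirt.
- The small lamp by the key looked the same before and after, so it does not confirm that the press registered. That rests on the force and on the key having stopped moving.

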